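# Hang the spare support roller in the open hooks of the infeed rail

### The job

Hang the white spare roller from the blue rack in the empty fork on the steel infeed rail: bring its axle in sideways through the mouths of both hook plates and let it down until it lies at the bottom of both throats, then let go. In the rack it can only be taken by its axle ends, and those must go into the hook plates, so set it down on the wooden cradle or the bench and take it again across its body. Leave the other rollers, the yellow coil, the red tin and the hex key where they are.

Things in the scene. Friction and masses are not known exactly. Their poses are not given: they have to be found in the camera images.
- white_roller: The spare panel-support roller to be hung: white plastic body 58 mm in diameter and 44 mm wide, on a steel axle 8 mm in diameter and 63 mm long that sticks out 9.5 mm at each end and turns with the body. 0.15 to 0.31 kg. Origin at its centre; y axis along the axle, the other two axes turn as it rolls.
- black_roller: Spare roller of the same size, black, in the rack. Leave it there. Origin at its centre, y along the axle.
- yellow_roller: Spare roller of the same size, yellow, in the rack. Leave it there. Origin at its centre, y along the axle.
- fitted_roller: White roller of the same size already hanging in the other fork on the rail. Leave it there. Origin at its centre, y along the axle.
- rack: Blue steel rack, fixed, 201 mm (x) by 54 mm (y), origin under its centre. Spare rollers lie in its three bays in any order at x = -66, 0, +66 mm, axles along y, 36 mm up. Upright sheets between and outside the bays, 66 mm high, 2.5 mm from the rollers: no room on their flanks. Axles lie in open-topped notches (edge 40 mm up) of side sheets at y = 24 to 27 mm; the axle ends, 31.5 mm out, can be pinched.
- cradle: Low beech cradle, fixed, 54 mm along x, 46 mm along y, 14 mm high, origin at the centre of its underside: two strips along y with a 28 mm gap. A roller set down on it with its axle along y rests on the strips, axle centre 39 mm up, without rolling; its flanks and ends are then free.
- rail: Galvanised infeed rail, fixed, x = -150 to +190 mm, y = -70 to +60 mm, top face 25 mm above the bench; origin on the bench. A 3 mm fence stands along its y = -68.5 mm edge (the robot's side), from x = -100 to +190 mm, up to 110 mm above the bench. Carries the two forks at x = 59 to 71 mm either way, and at x = 149 to 188 mm a small upright guide roller in a bracket, 72 mm above the bench.
- fork: The empty roller fork, dark steel, fixed; origin under its centre, 25 mm above the bench; an axle enters along +x and lies along y. Two 8 mm hook plates at y = 25.5 to 33.5 mm either side, open between them above a 6 mm base, 69 mm high, x = -15 to +20 mm. Each has a slot whose mouth faces -x. The axle ends stop 2 mm inside the plates' outer faces, so fingers on the ends cannot enter.
- fork_seat (a point): Centre of the roller when hung in the empty fork, 68 mm above the bench; axes as the fork. From here the slot: bottom 4 mm below; throat x = -6.5 to +6.5 mm; lip at x = -15 to -6.5 mm, up to 6 mm above; mouth over it, 6 to 20 mm above (axle centre enters about 13 mm above); upper jaw 20 to 26 mm above, from x = -9 mm back, closes the throat from above.
- full_fork: The other fork, dark steel, same shape and same direction, 118 to 142 mm from the empty one along the rail on either side, carrying the fitted roller. Origin as for the empty fork.
- port: Chip extraction port, fixed: black box 80 mm square (flange 94 mm), 105 mm high, with a 62 mm round spigot to 150 mm. Obstacle. Origin at the centre of its underside.
- tape_coil: Loose yellow ring-shaped coil, 90 mm across, 23 mm high, lying flat. Leave alone. Origin at the centre of its underside.
- grease_tin: Loose red tin, 70 mm across, 70 mm high. Leave alone. Origin at the centre of its underside.
- hex_key: Loose steel L-shaped key, 90 mm by 30 mm, 8 mm thick, lying flat. Leave alone. Origin under the middle of its long leg, which lies along x.

How it is judged (in metres and radians):
On the way:
1. the white roller is lifted clear of the rack (z of white_roller in the frame of rack above 0.085 m), for 0.1 s.
At the end, for the whole second after the job is handed in: White roller at rest in the empty fork: centre within 4.5 mm of the seat along the entering direction, 6 mm along the axle, 4 mm under to 3 mm over in height, axle within 5 degrees; other rollers within 10 mm, and coil, tin and key within 20 mm, of where they began (x of white_roller in the frame of fork_seat between -0.0045 and 0.0045 m and y of white_roller in the frame of fork_seat between -0.006 and 0.006 m and z of white_roller in the frame of fork_seat between -0.004 and 0.003 m and angle between the y axis of white_roller and the y axis of fork_seat, either way round below 0.09 rad and linear speed of white_roller below 0.02 m/s and angular speed of white_roller below 1 rad/s and distance of each of black_roller, yellow_roller, fitted_roller from where it was at the start of the episode below 0.01 m and distance of each of tape_coil, grease_tin, hex_key from where it was at the start of the episode below 0.02 m); the robot touches nothing.
It fails at once if another roller is displaced by more than 20 mm (distance of any of black_roller, yellow_roller, fitted_roller from where it was at the start of the episode above 0.02 m).
It fails at once if the coil, the tin or the key is displaced by more than 30 mm (distance of any of tape_coil, grease_tin, hex_key from where it was at the start of the episode above 0.03 m).
It also fails if it takes over 54 s, if anything falls off the work surface, if the arm or the gripper's body presses on something with over 40 N, if the wrist force passes 120 N, or if a joint passes its speed limit or range.

### The arm

A 7-joint arm with a two-finger parallel gripper is mounted at the origin on the work surface. World frame = base frame: x ahead of the robot, y to its left, z up, the work surface at z = 0. Lengths are in mm, angles in rad, forces in N, time in s.
With the tool pointing down it reaches from about 400 to 850 mm from the base axis. Payload 10.4 kg.
Tool frame: the origin (TCP) lies between the finger pads; the fingertips stand 22 mm ahead of it and the grasp point (between the pads) lies 3 mm ahead of it; y points along the fingers, x is the direction in which the jaws open and shut, and the axes are right-handed (so a half turn about y gives the same grasp; the last joint's range is limited). The gripper opens to 85 mm and grips with 20 to 120 N. Pads are 22 mm wide; open, the fingers measure 114 mm over their backs; the gripper's body (76 mm by 85 mm) begins 54 mm behind the grasp point. The pads swing forward as they close: fully open they stand 13 mm farther back than shut.
Start: joints at [1.263, 0.332, -0.065, 1.46, 0.022, 1.35, -0.088], TCP at [175.625, -599.84, 226.938] pointing down, gripper open.
Joint ranges: [-2.6, 2.6], [-0.5, 2.12], [-1.47, 1.34], [0.16, 2.42], [-1.27, 4.41], [0.06, 2.06], [-2.6, 2.6]. Speed limits (rad/s): [2.22, 2.22, 2.79, 2.79, 3.14, 3.14, 3.14].

### API

Orientations are given as a rotation vector (axis times angle).
In Python, from cell import arm gives the robot as it stands.
- The arm moves only by the tool arm_command, never from a script. Its argument "deltas" is a list of rows, each an object of numbers: "tx", "ty", "tz": the shift along the tool's x, y, z in m; "rx", "ry", "rz": the turn, a rotation vector about the tool's x, y, z in rad; "grip": the opening, from 0 (shut) to 1 (fully open). In form: [{"tx": .., "ty": .., "tz": .., "rx": .., "ry": .., "rz": .., "grip": ..}, ...]. A call has 1 to 10 rows; each row shifts and turns the pose as measured when the row begins, along the tool's axes as they then stand; what a row does not reach is not made up. A row lasts 1/8 s, in which the tool goes at most 62.5 mm and 10.7 degrees, less where a joint would pass 70% of its speed; a pose out of reach is approached as far as the arm can. A call is refused whole if a number of a shift passes 0.0625 or a number of a turn 0.188, either way. A call with a gripper value outside its range is refused whole. The fingers move at their own pace and stop on an object; "force" is the grip in N (left out, the last holds). Time passes only in rows, so rows that do not move let the fingers close. It gives the time, the measured TCP pose, the force and the opening at its end, in the units of the state.
- arm.get_state(): the state, without advancing time (a new reading comes with each control period).
- arm.snapshot(name): name is "side" or "top" or "wrist"; returns the picture (384x512x3 uint8, blue, green, red); there is no depth.
- arm.camera_params(name): a dict with "camera_matrix" (3x3 intrinsics, pixels), "camera_from_world" (4x4, takes a point from world to camera coordinates); the wrist camera has in their place "tool_from_camera" (4x4, takes a point from camera to tool coordinates, whose origin is the TCP and whose axes are the tool frame's). Camera axes: x right, y up, looking along -z (the intrinsics and any distortion apply to the point x, -y, -z); pixel columns grow to the right and rows downward; lengths in mm; the calibration is good to about 2 mm. A picture is of the moment at which its call begins: read the wrist's pose just before it. camera_params takes no time and is no camera call.
- arm.job_done(): hands the job in, once; it reports no verdict.
The state is a dict: "time": time; "qpos": joint angles; "joint_vel": joint speeds; "tau": joint torques, N m; "ee_pos": TCP position; "orientation": TCP orientation; "ft_force": force on the tool from outside, world axes, zero at the start; "torque": the same for the moment, N m; "gripper_width": finger opening in mm.
Only numpy, scipy, OpenCV 4.12 (cv2) and the standard library are available. Lean on these libraries where they do the work, as an engineer would, in place of code of your own. Each camera call takes 0.05 s, during which the arm holds its last target.

## Working session

There is one attempt and no reset: what is moved stays moved. The work goes in short steps, Python scripts to look and compute and a tool call to move; the robot and the scene stay as the last step left them, time stands still between calls to the robot, and variables do not carry over. Pictures are saved under pics/ and viewed, and the job is handed in when it is done.

Besides the shell and the picture viewer there is one more tool, called by a JSON object that holds its "api" and its "payload". arm_command: Moves the arm, as the interface text tells. Its arguments: {"type":"object","properties":{"deltas":{"type":"array","items":{"type":"object","properties":{"tx":{"type":"number"},"ty":{"type":"number"},"tz":{"type":"number"},"rx":{"type":"number"},"ry":{"type":"number"},"rz":{"type":"number"},"grip":{"type":"number"}}}},"force":{"type":"number"}},"required":["deltas"]}

```bash
ls; mkdir -p pics; python3 - <<'E'
from cell import arm
import cv2,numpy as np
np.set_printoptions(precision=4,suppress=True)
print(arm.get_state())
for n in("side","top","wrist"):
    print(n,arm.camera_params(n))
    cv2.imwrite(f"pics/{n}0.png",arm.snapshot(n))
E
```

```text
pics
{'time': 0.0, 'qpos': array([ 1.2634,  0.3329, -0.0647,  1.461 ,  0.0216,  1.3499, -0.0885]), 'joint_vel': array([ 0.0014, -0.0006,  0.0009, -0.0001,  0.    ,  0.0006, -0.0008]), 'tau': array([  0.0001, -62.545 ,   0.0489, -39.1617,   0.0161,   0.0097,
        -0.    ]), 'ee_pos': array([ 175.4621, -599.4587,  226.1206]), 'orientation': array([-1.3298,  0.9978, -0.9958]), 'ft_force': array([ 0.3243, -0.1078, -0.3653]), 'torque': array([ 0.0558, -0.0178, -0.0022]), 'gripper_width': 85.34042658809047}
side {'camera_matrix': array([[437.5295,   0.    , 253.8626],
       [  0.    , 437.5295, 194.5066],
       [  0.    ,   0.    ,   1.    ]]), 'camera_from_world': array([[  -0.9864,   -0.1642,   -0.012 ,  593.7943],
       [   0.1136,   -0.7317,    0.6721, -105.9332],
       [  -0.1191,    0.6616,    0.7403, -995.8728],
       [   0.    ,    0.    ,    0.    ,    1.    ]])}
top {'camera_matrix': array([[411.5369,   0.    , 262.5332],
       [  0.    , 411.5369, 188.5204],
       [  0.    ,   0.    ,   1.    ]]), 'camera_from_world': array([[    0.0171,    -0.9999,     0.0025,   -10.7593],
       [    0.9968,     0.0172,     0.0777,  -621.4725],
       [   -0.0777,     0.0012,     0.997 , -1095.4092],
       [    0.    ,     0.    ,     0.    ,     1.    ]])}
wrist {'camera_matrix': array([[267.419 ,   0.    , 259.1932],
       [  0.    , 267.419 , 192.4797],
       [  0.    ,   0.    ,   1.    ]]), 'tool_from_camera': array([[   1.    ,    0.0003,   -0.0005,    0.7426],
       [  -0.0006,    0.298 ,   -0.9546, -147.5431],
       [  -0.0002,    0.9546,    0.298 ,   75.8104],
       [   0.    ,    0.    ,    0.    ,    1.    ]])}
```

View images.

View pics/side0.png

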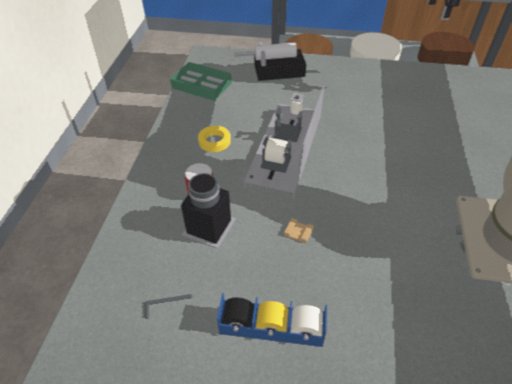

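View pics/top0.png

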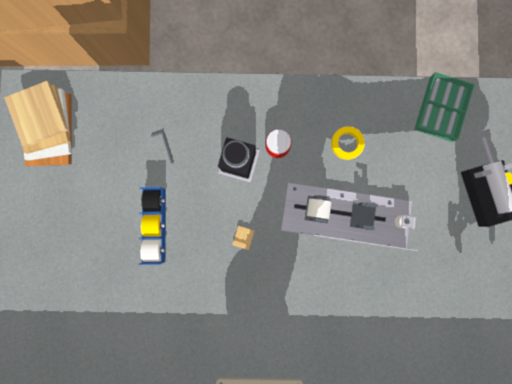

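View pics/wrist0.png

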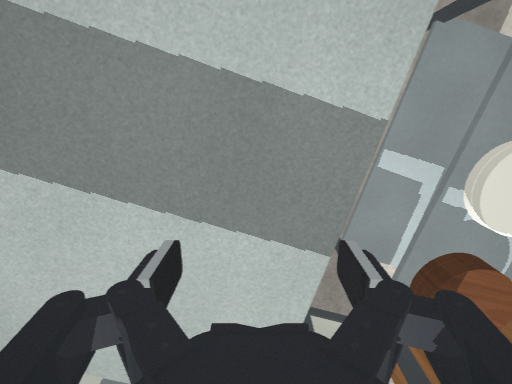

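```bash
cat > h.py <<'E'
from cell import arm
import cv2,numpy as np
from scipy.spatial.transform import Rotation as R
np.set_printoptions(precision=4,suppress=True)
def snap(n,name=None):
    s=arm.get_state(); im=arm.snapshot(n)
    if name: cv2.imwrite(f"pics/{name}.png",im)
    return s,im
def cam(n,s=None):
    p=arm.camera_params(n); K=np.array(p["camera_matrix"])
    if n=="wrist":
        T=np.eye(4);T[:3,:3]=R.from_rotvec(s["orientation"]).as_matrix();T[:3,3]=s["ee_pos"]
        W=T@np.array(p["tool_from_camera"])
    else: W=np.linalg.inv(np.array(p["camera_from_world"]))
    return K,W
def ray(n,uv,s=None):
    K,W=cam(n,s); d=np.array([(uv[0]-K[0,2])/K[0,0],-(uv[1]-K[1,2])/K[1,1],-1])
    return W[:3,3],W[:3,:3]@d
def plane(n,uv,z,s=None):
    o,d=ray(n,uv,s); return o+d*(z-o[2])/d[2]
def proj(n,P,s=None):
    K,W=cam(n,s); c=np.linalg.inv(W)@np.append(P,1); return np.array([K[0,0]*c[0]/-c[2]+K[0,2],K[1,1]*-c[1]/-c[2]+K[1,2]])
def tri(rays):
    A=np.zeros((3,3));b=np.zeros(3)
    for o,d in rays:
        d=d/np.linalg.norm(d);M=np.eye(3)-np.outer(d,d);A+=M;b+=M@o
    X=np.linalg.solve(A,b); return X,[np.linalg.norm(np.cross(X-o,d/np.linalg.norm(d))) for o,d in rays]
E
python3 - <<'E'
import cv2
t=cv2.imread("pics/top0.png")
s=cv2.imread("pics/side0.png")
def z(im,x0,y0,w,h,f,n): cv2.imwrite(n,cv2.resize(im[y0:y0+h,x0:x0+w],None,fx=f,fy=f,interpolation=cv2.INTER_CUBIC))
z(t,130,120,140,150,4,"pics/top0a.png")
z(t,270,160,160,100,5,"pics/top0b.png")
z(s,200,80,140,110,5,"pics/s0b.png")
z(s,200,210,140,140,4,"pics/s0a.png")
E
```

```text
(no output)
```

View pics/top0a.png

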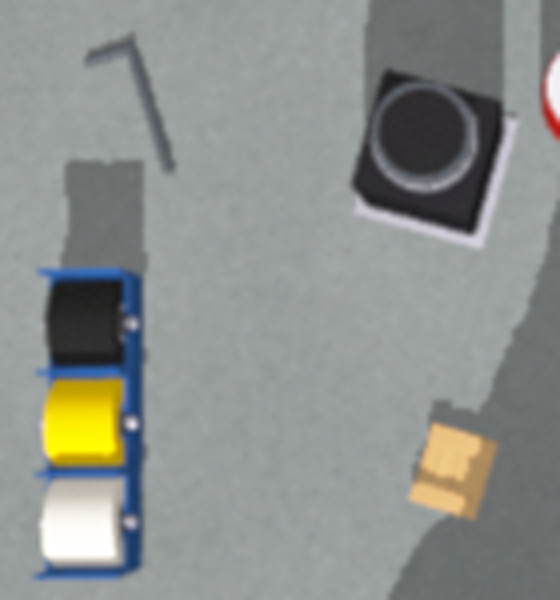

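View pics/top0b.png

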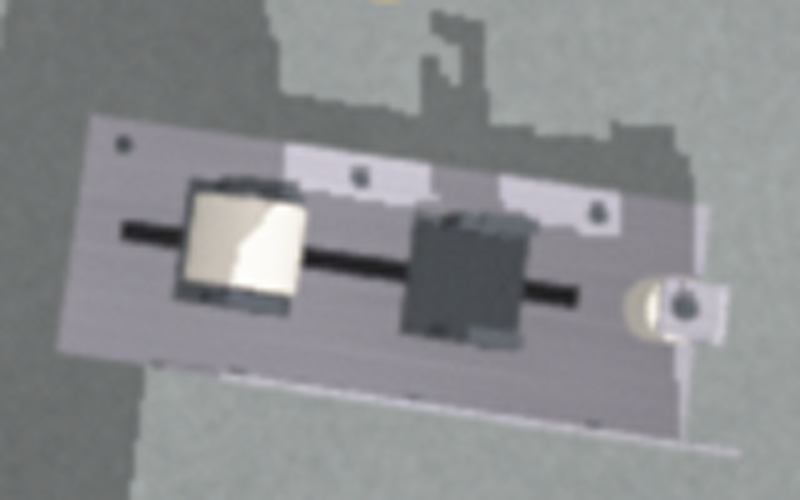

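View pics/s0b.png

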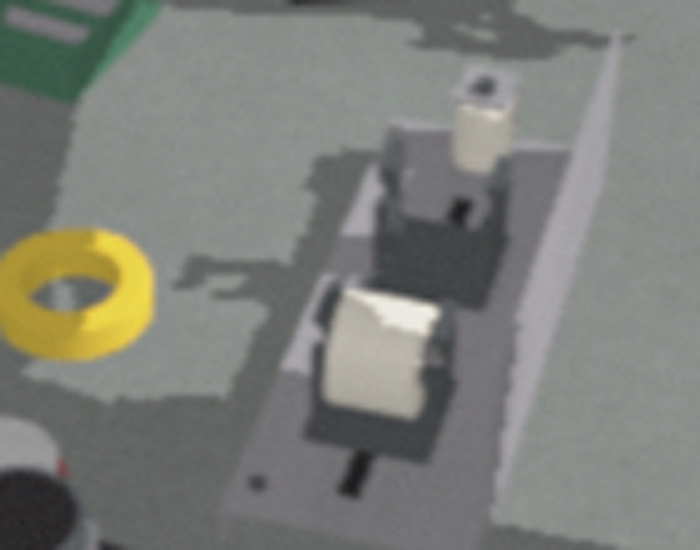

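View pics/s0a.png

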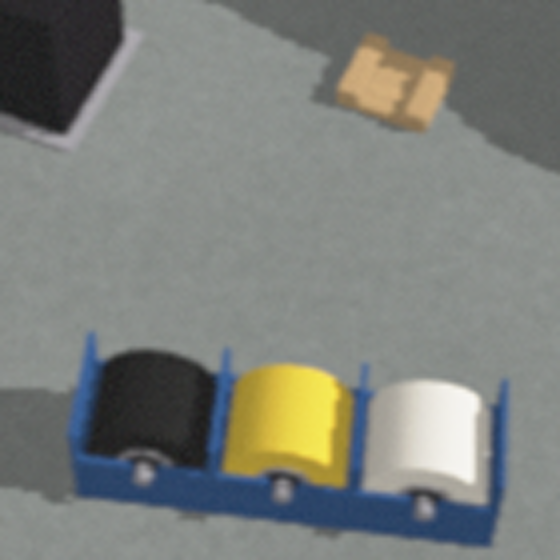

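```bash
python3 - <<'E'
from h import *
s=arm.get_state();Rm=R.from_rotvec(s["orientation"]).as_matrix();print(Rm)
top={k:plane("top",v,36) for k,v in dict(w=(162.5,250.5),y=(163,226),b=(163,201)).items()}
sd={k:plane("side",v,36) for k,v in dict(w=(306,336.75),y=(270.75,332),b=(235.75,328.25)).items()}
for k in top:
    a,b=top[k],sd[k];print(k,a,b,(a+b)/2,np.linalg.norm(a-b),np.degrees(np.arctan2(*(b-a)[[1,0]])))
# cradle corners top view zoom -> 
for uv in [(432,422),(497,440),(475,520),(410,500)]:
    print('cr',plane("top",(uv[0]/4+130,uv[1]/4+120),14))
for uv in [(375,35),(454,62),(428,132),(338,105)]:
    print('crs',plane("side",(uv[0]/4+200,uv[1]/4+210),7))
# rail corners
for uv,z in [((92,115),25),((58,350),25),((222,375),110),((740,452),110),((708,205),25),((400,333),94),((415,210),94),((535,210),94),((522,347),94),((175,298),94),((290,312),94)]:
    print('rail',uv,plane("top",(uv[0]/5+270,uv[1]/5+160),z))
E
```

```text
[[ 0.2809 -0.0004  0.9597]
 [-0.9597  0.001   0.2809]
 [-0.0011 -1.     -0.0001]]
w [450.7784 263.0449  36.    ] [450.3963 318.9529  36.    ] [450.5874 290.9989  36.    ] 55.909321766387926 90.3915518907171
y [515.6517 264.042   36.    ] [516.2338 320.1558  36.    ] [515.9427 292.0989  36.    ] 56.1167667140134 89.40564554300778
b [582.4445 266.4373  36.    ] [582.3754 323.2651  36.    ] [582.41   294.8512  36.    ] 56.827770565618295 90.06963626751349
cr [520.1127  65.037   14.    ]
cr [508.6605  20.5224  14.    ]
cr [454.4044  34.4378  14.    ]
cr [467.1201  78.8252  14.    ]
crs [502.8846  18.3697   7.    ]
crs [455.1638  31.4669   7.    ]
crs [465.9609  84.0508   7.    ]
crs [518.4738  73.0795   7.    ]
rail (92, 115) [637.787  -70.2274  25.    ]
rail (58, 350) [510.1682 -53.434   25.    ]
rail (222, 375) [ 501.0244 -131.1148  110.    ]
rail (740, 452) [ 467.3512 -388.8452  110.    ]
rail (708, 205) [ 594.5128 -405.2712   25.    ]
rail (400, 333) [ 523.1959 -223.2233   94.    ]
rail (415, 210) [ 585.6893 -230.8281   94.    ]
rail (535, 210) [ 586.7395 -291.9492   94.    ]
rail (522, 347) [ 517.1863 -285.0448   94.    ]
rail (175, 298) [ 538.9329 -109.0434   94.    ]
rail (290, 312) [ 532.8504 -167.4226   94.    ]
```

```bash
cat >> h.py <<'E'
def Rdown(yaw_deg):
    a=np.radians(yaw_deg);x=np.array([np.cos(a),np.sin(a),0]);y=np.array([0,0,-1.]);return np.stack([x,y,np.cross(x,y)],1)
def plan(target,yaw,n,s=None):
    s=s or arm.get_state();p=np.array(s["ee_pos"]);R0=R.from_rotvec(s["orientation"]);R1=R.from_matrix(Rdown(yaw))
    w=(R0.inv()*R1).as_rotvec(); dp=(np.array(target)-p)/n; Rc=R0
    print("from",p,"q",np.array(s["qpos"]),"dist/row",np.linalg.norm(dp),"rot/row",np.degrees(np.linalg.norm(w))/n)
    for i in range(n):
        t=Rc.inv().apply(dp)/1000; r=w/n
        print("{"+", ".join(f'"{k}":{v:.4f}' for k,v in zip(("tx","ty","tz","rx","ry","rz"),[*t,*r]) if abs(v)>4e-5)+"},")
        Rc=Rc*R.from_rotvec(r)
E
python3 -c "
from h import *
plan([495,-249,230],-97.4,9)"
```

```text
from [ 175.4875 -599.5589  226.3142] q [ 1.2634  0.3327 -0.0647  1.4607  0.0216  1.3499 -0.0885] dist/row 52.70385054157153 rot/row 2.6351388873507067
{"tx":-0.0274, "ty":-0.0004, "tz":0.0450, "ry":0.0460, "rz":-0.0001},
{"tx":-0.0294, "ty":-0.0004, "tz":0.0437, "ry":0.0460, "rz":-0.0001},
{"tx":-0.0314, "ty":-0.0004, "tz":0.0423, "ry":0.0460, "rz":-0.0001},
{"tx":-0.0333, "ty":-0.0004, "tz":0.0408, "ry":0.0460, "rz":-0.0001},
{"tx":-0.0352, "ty":-0.0004, "tz":0.0392, "ry":0.0460, "rz":-0.0001},
{"tx":-0.0369, "ty":-0.0004, "tz":0.0376, "ry":0.0460, "rz":-0.0001},
{"tx":-0.0386, "ty":-0.0004, "tz":0.0358, "ry":0.0460, "rz":-0.0001},
{"tx":-0.0402, "ty":-0.0004, "tz":0.0340, "ry":0.0460, "rz":-0.0001},
{"tx":-0.0418, "ty":-0.0004, "tz":0.0321, "ry":0.0460, "rz":-0.0001},
```

{"api": "arm_command", "payload": {"deltas": [{"tx":-0.027,"tz":0.045,"ry":0.046},{"tx":-0.029,"tz":0.044,"ry":0.046},{"tx":-0.031,"tz":0.042,"ry":0.046},{"tx":-0.033,"tz":0.041,"ry":0.046},{"tx":-0.035,"tz":0.039,"ry":0.046},{"tx":-0.037,"tz":0.038,"ry":0.046},{"tx":-0.039,"tz":0.036,"ry":0.046},{"tx":-0.04,"tz":0.034,"ry":0.046},{"tx":-0.042,"tz":0.032,"ry":0.046}]}}

```text
schema error: expected keys tx, ty, tz, rx, ry, rz, grip
```

```bash
python3 - <<'E'
from h import *
s,im=snap("wrist","w1")
print(s); np.save("w1.npy",s,allow_pickle=True)
E
```

```text
{'time': 0.15, 'qpos': array([ 1.2634,  0.3327, -0.0647,  1.4607,  0.0216,  1.3499, -0.0885]), 'joint_vel': array([ 0.0003, -0.0023,  0.0006, -0.0015,  0.0004,  0.0001, -0.0005]), 'tau': array([  0.0008, -62.5824,   0.0496, -39.1852,   0.0165,   0.0076,
         0.    ]), 'ee_pos': array([ 175.4875, -599.5589,  226.3142]), 'orientation': array([-1.33  ,  0.9976, -0.9961]), 'ft_force': array([-0.1253,  0.4175, -0.2277]), 'torque': array([0.0194, 0.0111, 0.003 ]), 'gripper_width': 85.48456433377797}
```

View pics/w1.png

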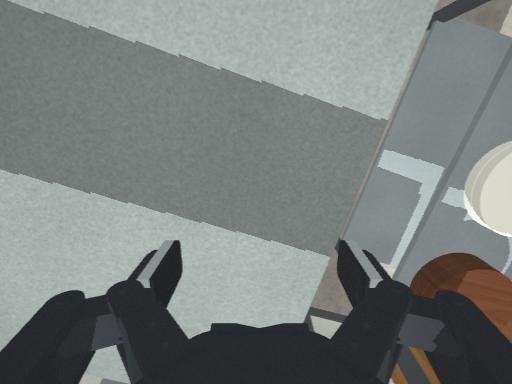

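All keys are required; the arm has not moved.

{"api": "arm_command", "payload": {"deltas": [{"tx":-0.027,"ty":0,"tz":0.045,"rx":0,"ry":0.046,"rz":0,"grip":1},{"tx":-0.029,"ty":0,"tz":0.044,"rx":0,"ry":0.046,"rz":0,"grip":1},{"tx":-0.031,"ty":0,"tz":0.042,"rx":0,"ry":0.046,"rz":0,"grip":1},{"tx":-0.033,"ty":0,"tz":0.041,"rx":0,"ry":0.046,"rz":0,"grip":1},{"tx":-0.035,"ty":0,"tz":0.039,"rx":0,"ry":0.046,"rz":0,"grip":1},{"tx":-0.037,"ty":0,"tz":0.038,"rx":0,"ry":0.046,"rz":0,"grip":1},{"tx":-0.039,"ty":0,"tz":0.036,"rx":0,"ry":0.046,"rz":0,"grip":1},{"tx":-0.04,"ty":0,"tz":0.034,"rx":0,"ry":0.046,"rz":0,"grip":1},{"tx":-0.042,"ty":0,"tz":0.032,"rx":0,"ry":0.046,"rz":0,"grip":1}]}}

```text
time: 1.32
ee_pos: [503.8, -245.4, 224.8]
orientation: [-1.135, 1.322, -1.319]
ft_force: [0.8, -0.6, 0.6]
gripper_width: 85.0
```

```bash
sed -i 's/if abs(v)>4e-5)/)/; s/+"},")$/+", \\"grip\\":1},")/' h.py; python3 - <<'E'
from h import *
s,im=snap("wrist","w1")
print(s); np.save("w1.npy",s,allow_pickle=True)
E
```

```text
{'time': 1.325, 'qpos': array([ 0.679 ,  0.2151, -0.3548,  1.6218,  0.0772,  1.3205, -1.4104]), 'joint_vel': array([-0.5787,  0.2687, -0.2507, -0.2879,  0.1376,  0.0523, -1.217 ]), 'tau': array([  3.9296, -55.8443,  -2.2046, -36.8117,  -0.4262,   0.1018,
         2.5589]), 'ee_pos': array([ 503.838 , -245.4387,  224.8154]), 'orientation': array([-1.1351,  1.3219, -1.3193]), 'ft_force': array([ 0.8385, -0.641 ,  0.5519]), 'torque': array([ 0.0257, -0.0323, -0.0511]), 'gripper_width': 84.96100697961027}
```

View pics/w1.png

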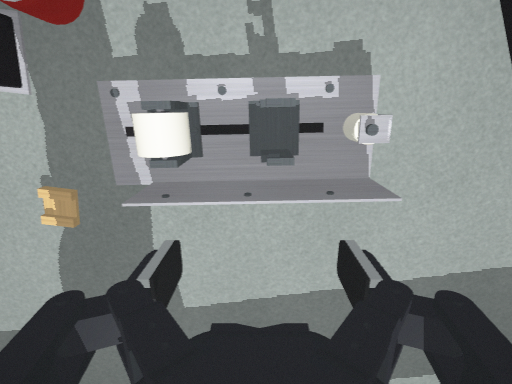

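{"api": "arm_command", "payload": {"deltas": [{"tx":0.01,"ty":0.03,"tz":0.01,"rx":0,"ry":0,"rz":0,"grip":1},{"tx":0.01,"ty":0.03,"tz":0.01,"rx":0,"ry":0,"rz":0,"grip":1},{"tx":0,"ty":0,"tz":0,"rx":0,"ry":0,"rz":0,"grip":1},{"tx":0,"ty":0,"tz":0,"rx":0,"ry":0,"rz":0,"grip":1}]}}

```text
time: 1.88
ee_pos: [527.5, -258.0, 164.4]
orientation: [-1.136, 1.313, -1.309]
ft_force: [0.3, -0.3, 0.7]
gripper_width: 85.3
```

```bash
python3 - <<'E'
from h import *
s,im=snap("wrist","w2")
print(s["time"],s["ee_pos"],s["joint_vel"],s["orientation"]); np.save("w2.npy",s,allow_pickle=True)
cv2.imwrite("pics/w2z.png",cv2.resize(im[40:240,110:380],None,fx=2.9,fy=2.9,interpolation=cv2.INTER_CUBIC))
E
```

```text
1.875 [ 527.4877 -257.9531  164.377 ] [ 0.0044  0.0102  0.0037  0.0078  0.001  -0.0012  0.0037] [-1.1358  1.3126 -1.3089]
```

View pics/w2.png

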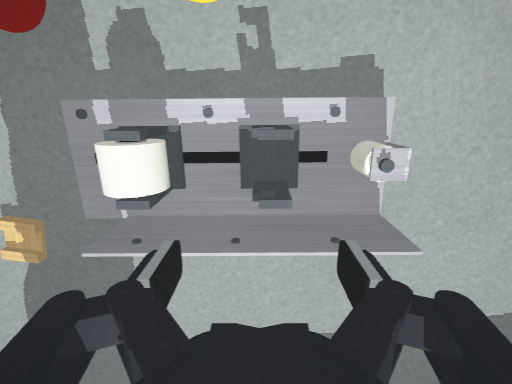

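View pics/w2z.png

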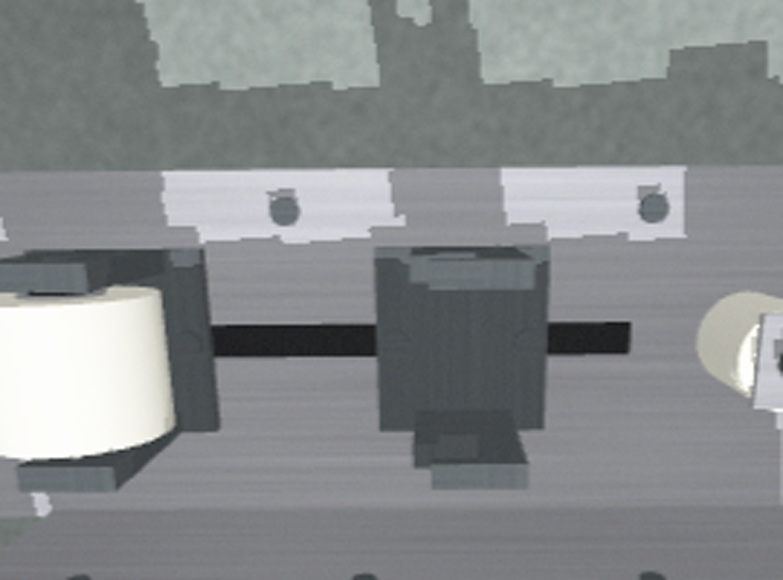

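```bash
python3 - <<'E'
import cv2,numpy as np
im=cv2.imread("pics/w2.png")
c=im[112:222,230:310]; c=np.clip(c.astype(float)*1.8,0,255).astype(np.uint8)
cv2.imwrite("pics/w2y.png",cv2.resize(c,None,fx=5.4,fy=5.4,interpolation=cv2.INTER_NEAREST))
E
```

```text
(no output)
```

View pics/w2y.png

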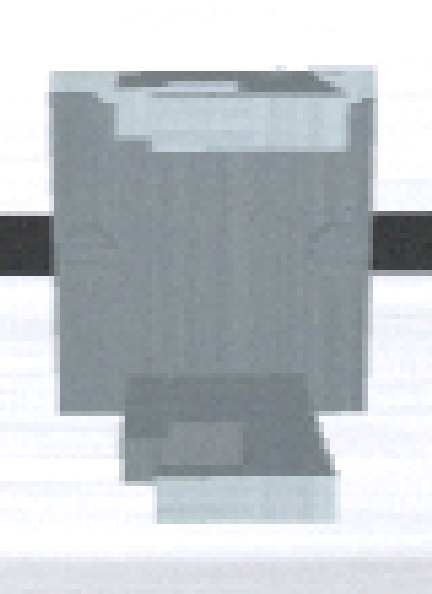

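```bash
cat > fork.py <<'E'
from h import *
s=np.load("w2.npy",allow_pickle=True).item()
f=lambda u,v:(u/5.4+230-.5,v/5.4+112-.5)
P={}
for k,uv in dict(nl=(155,522),nr=(338,522),nl2=(155,475),nr2=(338,475),fl=(150,152),fr=(347,152)).items():
    P[k]=plane("wrist",f(*uv),94,s);print(k,P[k])
a=(P['nl']+P['nl2'])/2; b=(P['nr']+P['nr2'])/2
print("len near",np.linalg.norm(b-a),"far",np.linalg.norm(P['fr']-P['fl']))
print("yaw y-dir",[np.degrees(np.arctan2(*(P[i]-P[j])[[1,0]])) for i,j in (('fl','nl'),('fr','nr'))])
print("y span",np.linalg.norm(P['fl']-P['nl2']),np.linalg.norm(P['fl']-P['nl']))
E
python3 fork.py
python3 - <<'E'
from h import *
s=np.load("w2.npy",allow_pickle=True).item()
# rail edges: gradient along columns, fence top edge & rail back edge
im=cv2.cvtColor(cv2.imread("pics/w2.png"),cv2.COLOR_BGR2GRAY).astype(float)
im=cv2.GaussianBlur(im,(3,3),0)
pts=[]
for c in list(range(185,345,8)):
    col=im[225:270,c]; 
    pts.append((c,225+np.argmax(col[:])))
pts=np.array(pts);print(pts.T)
p=np.array([plane("wrist",q,110,s) for q in pts]);vx,vy,x,y=cv2.fitLine(p[:,:2].astype(np.float32),cv2.DIST_HUBER,0,.01,.01).ravel();print("fence",np.degrees(np.arctan2(vy,vx)),x,y)
E
```

```text
nl [ 521.5257 -256.8463   94.    ]
nr [ 517.4464 -286.0166   94.    ]
nl2 [ 529.4359 -257.9704   94.    ]
nr2 [ 525.3951 -286.8428   94.    ]
fl [ 579.8222 -264.3786   94.    ]
fr [ 575.7369 -293.4215   94.    ]
len near 29.303977532540717 far 29.328859543121382
yaw y-dir [np.float64(-7.362222803441438), np.float64(-7.239825459331147)]
y span 50.79210967184555 58.78104237179144
[[185 193 201 209 217 225 233 241 249 257 265 273 281 289 297 305 313 321
  329 337]
 [254 254 254 254 254 254 254 254 254 254 254 254 254 254 254 254 254 253
  253 253]]
fence 82.074425 486.57184 -249.5581
```

```bash
python3 -c "
from h import *
plan([440,50,190],-104,7)"
```

```text
from [ 527.3244 -258.0981  164.3391] q [ 0.6685  0.3141 -0.3487  1.632   0.1085  1.2152 -1.4133] dist/row 45.894396563411 rot/row 0.8537821101968888
{"tx":-0.0419, "ty":-0.0035, "tz":-0.0185, "rx":-0.0001, "ry":0.0149, "rz":-0.0006, "grip":1},
{"tx":-0.0416, "ty":-0.0035, "tz":-0.0191, "rx":-0.0001, "ry":0.0149, "rz":-0.0006, "grip":1},
{"tx":-0.0413, "ty":-0.0036, "tz":-0.0197, "rx":-0.0001, "ry":0.0149, "rz":-0.0006, "grip":1},
{"tx":-0.0410, "ty":-0.0036, "tz":-0.0203, "rx":-0.0001, "ry":0.0149, "rz":-0.0006, "grip":1},
{"tx":-0.0407, "ty":-0.0036, "tz":-0.0210, "rx":-0.0001, "ry":0.0149, "rz":-0.0006, "grip":1},
{"tx":-0.0404, "ty":-0.0036, "tz":-0.0216, "rx":-0.0001, "ry":0.0149, "rz":-0.0006, "grip":1},
{"tx":-0.0400, "ty":-0.0036, "tz":-0.0222, "rx":-0.0001, "ry":0.0149, "rz":-0.0006, "grip":1},
```

{"api": "arm_command", "payload": {"deltas": [{"tx":-0.042,"ty":-0.008,"tz":-0.018,"rx":0,"ry":0.015,"rz":0,"grip":1},{"tx":-0.042,"ty":-0.004,"tz":-0.019,"rx":0,"ry":0.015,"rz":0,"grip":1},{"tx":-0.041,"ty":-0.004,"tz":-0.02,"rx":0,"ry":0.015,"rz":0,"grip":1},{"tx":-0.041,"ty":-0.004,"tz":-0.02,"rx":0,"ry":0.015,"rz":0,"grip":1},{"tx":-0.041,"ty":-0.004,"tz":-0.021,"rx":0,"ry":0.015,"rz":0,"grip":1},{"tx":-0.04,"ty":-0.002,"tz":-0.022,"rx":0,"ry":0.015,"rz":0,"grip":1},{"tx":-0.04,"ty":0,"tz":-0.022,"rx":0,"ry":0.015,"rz":0,"grip":1},{"tx":0,"ty":0,"tz":0,"rx":0,"ry":0,"rz":0,"grip":1},{"tx":0,"ty":0,"tz":0,"rx":0,"ry":0,"rz":0,"grip":1}]}}

```text
time: 3.05
ee_pos: [440.0, 59.3, 202.2]
orientation: [-1.067, 1.374, -1.401]
ft_force: [-0.1, -0.2, -0.3]
gripper_width: 85.2
```

```bash
python3 - <<'E'
from h import *
s,im=snap("wrist","w3")
print(s["time"],s["ee_pos"],s["joint_vel"],s["qpos"]); np.save("w3.npy",s,allow_pickle=True)
plan([392,290,190],-88.3,6)
E
```

```text
3.05 [440.0331  59.2597 202.1987] [-0.0167 -0.0186 -0.0146 -0.0013 -0.0096  0.0034 -0.008 ] [ 0.3904 -0.0421 -0.6093  1.9323 -0.017   1.2258 -2.033 ]
from [440.0886  59.4395 202.1788] q [ 0.3904 -0.0418 -0.6095  1.9321 -0.0173  1.2257 -2.0331] dist/row 39.306126611496644 rot/row 2.6690205508272804
{"tx":-0.0353, "ty":0.0017, "tz":-0.0173, "rx":-0.0033, "ry":-0.0465, "rz":0.0002, "grip":1},
{"tx":-0.0360, "ty":0.0018, "tz":-0.0156, "rx":-0.0033, "ry":-0.0465, "rz":0.0002, "grip":1},
{"tx":-0.0367, "ty":0.0019, "tz":-0.0139, "rx":-0.0033, "ry":-0.0465, "rz":0.0002, "grip":1},
{"tx":-0.0373, "ty":0.0019, "tz":-0.0122, "rx":-0.0033, "ry":-0.0465, "rz":0.0002, "grip":1},
{"tx":-0.0378, "ty":0.0020, "tz":-0.0104, "rx":-0.0033, "ry":-0.0465, "rz":0.0002, "grip":1},
{"tx":-0.0383, "ty":0.0020, "tz":-0.0087, "rx":-0.0033, "ry":-0.0465, "rz":0.0002, "grip":1},
```

View pics/w3.png

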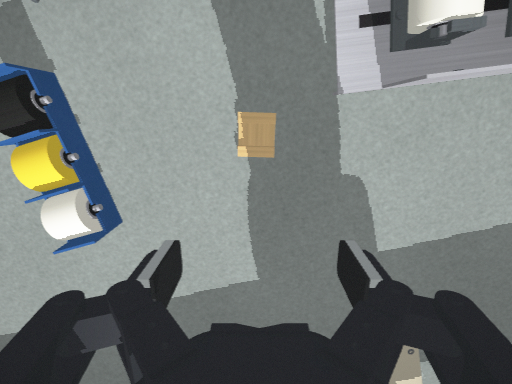

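```bash
python3 - <<'E'
from h import *
s=np.load("w3.npy",allow_pickle=True).item(); im=cv2.imread("pics/w3.png")
print(R.from_rotvec(s["orientation"]).as_matrix())
hsv=cv2.cvtColor(im,cv2.COLOR_BGR2HSV)
m=cv2.inRange(hsv,(8,70,60),(28,255,255));m[300:]=0;m[:,:200]=0;m[:,320:]=0
c=max(cv2.findContours(m,cv2.RETR_EXTERNAL,cv2.CHAIN_APPROX_NONE)[0],key=cv2.contourArea)
print(cv2.boundingRect(c),cv2.contourArea(c))
p=np.array([plane("wrist",q[0],14,s)[:2] for q in c],np.float32)
r=cv2.minAreaRect(p);print(r);print(cv2.boxPoints(r))
cv2.imwrite("pics/w3z.png",cv2.resize(im[100:170,225:290],None,fx=8,fy=8,interpolation=cv2.INTER_NEAREST))
E
```

```text
[[-0.2465  0.0195  0.9689]
 [-0.9691 -0.004  -0.2465]
 [-0.001  -0.9998  0.0198]]
(238, 112, 38, 46) 1559.5
((488.8780822753906, 49.752235412597656), (45.216896057128906, 53.89846420288086), 74.19664001464844)
[[456.7904  35.3376]
 [508.6516  20.6591]
 [520.9658  64.1669]
 [469.1046  78.8454]]
```

View pics/w3z.png

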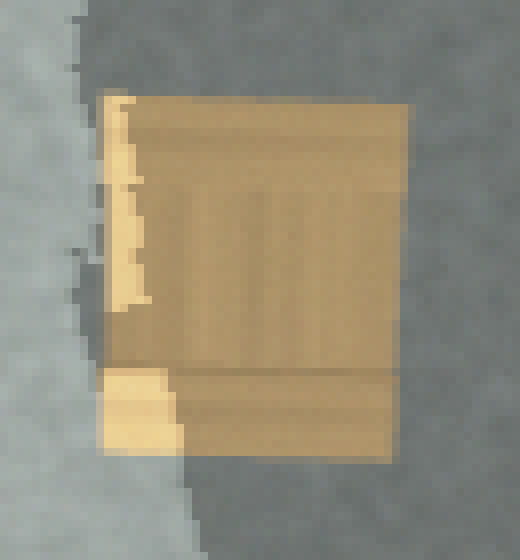

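{"api": "arm_command", "payload": {"deltas": [{"tx":-0.035,"ty":0.002,"tz":-0.017,"rx":-0.003,"ry":-0.046,"rz":0,"grip":1},{"tx":-0.036,"ty":0.002,"tz":-0.016,"rx":-0.003,"ry":-0.046,"rz":0,"grip":1},{"tx":-0.037,"ty":0.002,"tz":-0.014,"rx":-0.003,"ry":-0.046,"rz":0,"grip":1},{"tx":-0.037,"ty":0.002,"tz":-0.012,"rx":-0.003,"ry":-0.046,"rz":0,"grip":1},{"tx":-0.038,"ty":0.002,"tz":-0.01,"rx":-0.003,"ry":-0.046,"rz":0,"grip":1},{"tx":-0.038,"ty":0.002,"tz":-0.009,"rx":-0.003,"ry":-0.046,"rz":0,"grip":1},{"tx":0,"ty":0,"tz":0,"rx":0,"ry":0,"rz":0,"grip":1},{"tx":0,"ty":0,"tz":0,"rx":0,"ry":0,"rz":0,"grip":1}]}}

```text
time: 4.1
ee_pos: [397.3, 287.8, 189.8]
orientation: [-1.217, 1.194, -1.199]
ft_force: [-0.0, -0.1, 0.3]
gripper_width: 85.3
```

```bash
python3 - <<'E'
from h import *
s,im=snap("wrist","w4")
print(s["time"],s["ee_pos"],s["joint_vel"],s["qpos"]); np.save("w4.npy",s,allow_pickle=True)
print(R.from_rotvec(s["orientation"]).as_matrix())
E
```

```text
4.1 [397.3356 287.788  189.7936] [-0.0095  0.0073 -0.0062 -0.0079 -0.0014 -0.0014 -0.0028] [ 0.0971  0.1383 -0.8692  1.8217  0.115   1.2315 -2.3588]
[[ 0.0176  0.0026  0.9998]
 [-0.9998 -0.0015  0.0176]
 [ 0.0015 -1.      0.0026]]
```

View pics/w4.png

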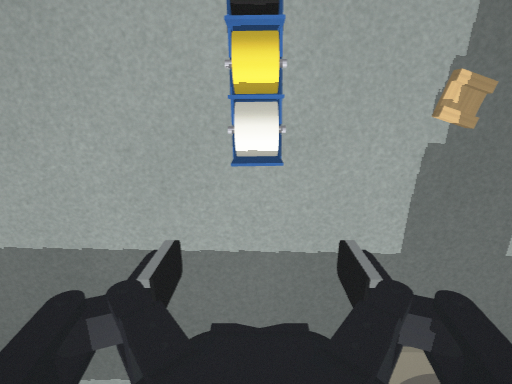

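```bash
python3 - <<'E'
from h import *
im=cv2.imread("pics/w4.png")
cv2.imwrite("pics/w4z.png",cv2.resize(im[90:175,220:295],None,fx=7,fy=7,interpolation=cv2.INTER_NEAREST))
E
```

```text
(no output)
```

View pics/w4z.png

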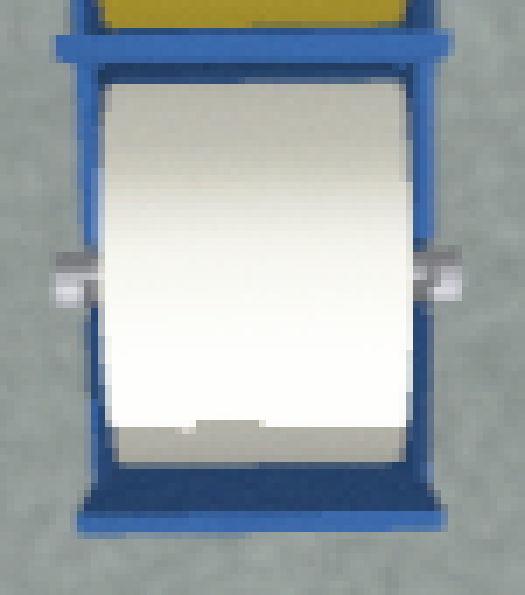

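```bash
python3 - <<'E'
from h import *
s=np.load("w4.npy",allow_pickle=True).item()
f=lambda u,v:(u/7+220-.5,v/7+90-.5)
L,Rr=f(52,277),f(462,277)
for z in(33,36,39):
    a,b=plane("wrist",L,z,s),plane("wrist",Rr,z,s);print(z,a,b,(a+b)/2,np.linalg.norm(a-b),np.degrees(np.arctan2(*(a-b)[[1,0]])))
# triangulate -y end (image right) with top, +y end with side
print(tri([ray("wrist",Rr,s),ray("top",(162.5,250.5))]))
print(tri([ray("wrist",L,s),ray("side",(306,336.75))]))
# sheet edges: divider tops z=66
for uv in [(55,36),(455,36),(80,532),(445,532)]: print(plane("wrist",f(*uv),66,s))
a,b=plane("wrist",L,36,s),plane("wrist",Rr,36,s);c=(a+b)/2
plan([c[0],c[1],120],-88.3,3)
E
```

```text
33 [451.9191 323.341   33.    ] [453.0449 258.3073  33.    ] [452.482  290.8241  33.    ] 65.04347486953932 90.99169303672463
36 [452.1264 322.9993  36.    ] [453.241  258.6062  36.    ] [452.6837 290.8027  36.    ] 64.40272106145135 90.99169303672464
39 [452.3336 322.6575  39.    ] [453.4371 258.9051  39.    ] [452.8853 290.7813  39.    ] 63.761967253363416 90.99169303672464
(array([452.9537, 259.8939,  49.3638]), [np.float64(1.1589847166600555), np.float64(1.158984716660129)])
(array([451.6205, 322.1765,  42.8047]), [np.float64(0.9750155697114097), np.float64(0.9750155697115146)])
[486.269  318.5915  66.    ]
[487.2295 264.0424  66.    ]
[417.6484 316.1261  66.    ]
[418.5602 262.395   66.    ]
from [397.2894 287.8308 189.8527] q [ 0.0973  0.138  -0.8694  1.8218  0.1148  1.2314 -2.3589] dist/row 29.733570610283724 rot/row 0.23905269730241263
{"tx":-0.0007, "ty":0.0233, "tz":0.0184, "rx":-0.0009, "ry":-0.0040, "rz":0.0005, "grip":1},
{"tx":-0.0006, "ty":0.0233, "tz":0.0184, "rx":-0.0009, "ry":-0.0040, "rz":0.0005, "grip":1},
{"tx":-0.0005, "ty":0.0233, "tz":0.0185, "rx":-0.0009, "ry":-0.0040, "rz":0.0005, "grip":1},
```

{"api": "arm_command", "payload": {"deltas": [{"tx":-0.001,"ty":0.023,"tz":0.018,"rx":-0.001,"ry":-0.004,"rz":0,"grip":1},{"tx":-0.001,"ty":0.023,"tz":0.018,"rx":-0.001,"ry":-0.004,"rz":0,"grip":1},{"tx":0,"ty":0.023,"tz":0.018,"rx":0,"ry":-0.004,"rz":0,"grip":1},{"tx":0,"ty":0,"tz":0,"rx":0,"ry":0,"rz":0,"grip":1},{"tx":0,"ty":0,"tz":0,"rx":0,"ry":0,"rz":0,"grip":1}]}}

```text
time: 4.78
ee_pos: [456.5, 284.7, 120.7]
orientation: [-1.218, 1.19, -1.2]
ft_force: [0.5, -1.7, 0.7]
gripper_width: 85.5
```

```bash
python3 - <<'E'
from h import *
s,im=snap("wrist","w5");print(s["time"],s["ft_force"])
plan([452.6,290.8,36],-88.7,3)
E
```

```text
4.775 [ 0.4957 -1.6825  0.6694]
from [456.6091 284.4715 120.7347] q [ 0.0518  0.3344 -0.8125  1.7888  0.2732  1.1324 -2.4025] dist/row 28.35508511369317 rot/row 0.14055550100676725
{"tx":-0.0023, "ty":0.0282, "tz":-0.0014, "rx":-0.0015, "ry":-0.0013, "rz":0.0014, "grip":1},
{"tx":-0.0022, "ty":0.0282, "tz":-0.0014, "rx":-0.0015, "ry":-0.0013, "rz":0.0014, "grip":1},
{"tx":-0.0022, "ty":0.0282, "tz":-0.0013, "rx":-0.0015, "ry":-0.0013, "rz":0.0014, "grip":1},
```

View pics/w5.png

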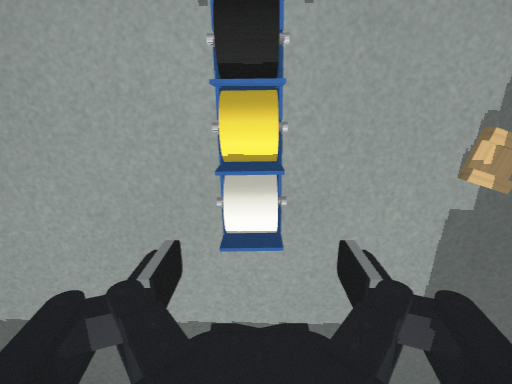

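```bash
python3 - <<'E'
from h import *
s=arm.get_state(); im=cv2.imread("pics/w5.png")
np.save("w5.npy",s,allow_pickle=True)
cv2.imwrite("pics/w5z.png",cv2.resize(im[160:250,205:300],None,fx=6,fy=6,interpolation=cv2.INTER_NEAREST))
E
```

```text
(no output)
```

View pics/w5z.png

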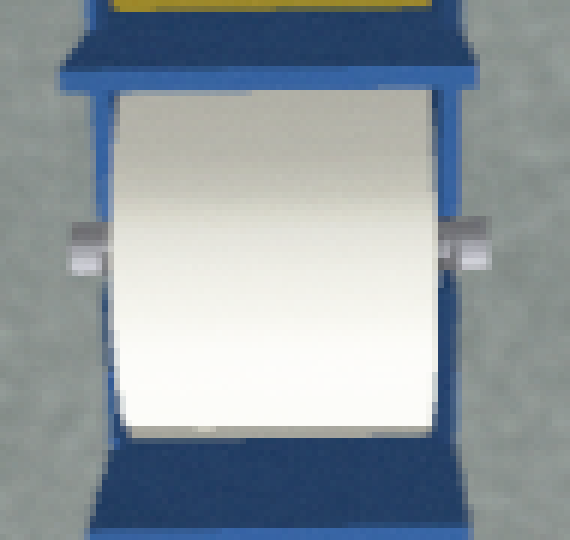

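```bash
python3 - <<'E'
from h import *
s4=np.load("w4.npy",allow_pickle=True).item();s=np.load("w5.npy",allow_pickle=True).item()
g=lambda u,v:(u/7+220-.5,v/7+90-.5)
f=lambda u,v:(u/6+205-.5,v/6+160-.5)
L4,R4,L5,R5=g(52,277),g(462,277),f(66,249),f(492,243)
a,b=plane("wrist",L5,36,s),plane("wrist",R5,36,s);print(a,b,(a+b)/2,np.linalg.norm(a-b),np.degrees(np.arctan2(*(a-b)[[1,0]])))
print(tri([ray("wrist",L4,s4),ray("wrist",L5,s)]));print(tri([ray("wrist",R4,s4),ray("wrist",R5,s)]))
plan([453,291,36],-88.7,3)
E
```

```text
[451.684  323.2137  36.    ] [453.745  258.0471  36.    ] [452.7145 290.6304  36.    ] 65.1991765781275 91.8114280461058
(array([452.2527, 322.8754,  37.6748]), [np.float64(0.0693693799252447), np.float64(0.06936937992545386)])
(array([453.1466, 258.1352,  34.2561]), [np.float64(0.29514215711791797), np.float64(0.29514215711790376)])
from [456.6091 284.4715 120.7347] q [ 0.0518  0.3344 -0.8125  1.7888  0.2732  1.1324 -2.4025] dist/row 28.354152788265484 rot/row 0.14055550100676725
{"tx":-0.0023, "ty":0.0282, "tz":-0.0013, "rx":-0.0015, "ry":-0.0013, "rz":0.0014, "grip":1},
{"tx":-0.0023, "ty":0.0282, "tz":-0.0012, "rx":-0.0015, "ry":-0.0013, "rz":0.0014, "grip":1},
{"tx":-0.0022, "ty":0.0282, "tz":-0.0012, "rx":-0.0015, "ry":-0.0013, "rz":0.0014, "grip":1},
```

{"api": "arm_command", "payload": {"deltas": [{"tx":-0.006,"ty":0.015,"tz":-0.004,"rx":-0.004,"ry":-0.002,"rz":0.003,"grip":1},{"tx":0,"ty":0.01,"tz":0,"rx":0,"ry":0,"rz":0,"grip":1},{"tx":0,"ty":0,"tz":0,"rx":0,"ry":0,"rz":0,"grip":1}]}}

```text
time: 5.2
ee_pos: [451.8, 290.9, 95.3]
orientation: [-1.218, 1.191, -1.195]
ft_force: [0.6, -0.5, 0.7]
gripper_width: 85.3
```

```bash
python3 - <<'E'
from h import *
plan([452.7,290.7,36],-88.6,3)
print(arm.get_state()["orientation"],np.degrees(np.arctan2(*R.from_rotvec(arm.get_state()["orientation"]).as_matrix()[[1,0],0])))
E
```

```text
from [451.8431 290.9223  95.2951] q [ 0.0294  0.3661 -0.8048  1.814   0.2985  1.0858 -2.4326] dist/row 19.76724343856267 rot/row 0.07376024733735725
{"tx":0.0001, "ty":0.0198, "tz":0.0002, "rx":-0.0007, "ry":-0.0010, "rz":0.0004, "grip":1},
{"tx":0.0001, "ty":0.0198, "tz":0.0003, "rx":-0.0007, "ry":-0.0010, "rz":0.0004, "grip":1},
{"tx":0.0001, "ty":0.0198, "tz":0.0003, "rx":-0.0007, "ry":-0.0010, "rz":0.0004, "grip":1},
[-1.2184  1.1912 -1.1952] -88.76936601944666
```

{"api": "arm_command", "payload": {"deltas": [{"tx":0,"ty":0.02,"tz":0.0005,"rx":-0.001,"ry":-0.001,"rz":0,"grip":1},{"tx":0,"ty":0.02,"tz":0,"rx":-0.001,"ry":-0.001,"rz":0,"grip":1},{"tx":0,"ty":0.017,"tz":0,"rx":0,"ry":0,"rz":0,"grip":1},{"tx":0,"ty":0,"tz":0,"rx":0,"ry":0,"rz":0,"grip":1},{"tx":0,"ty":0,"tz":0,"rx":0,"ry":0,"rz":0,"grip":1}]}}

```text
time: 5.82
ee_pos: [451.9, 290.7, 33.6]
orientation: [-1.223, 1.192, -1.192]
ft_force: [0.5, -0.4, -0.2]
gripper_width: 85.6
```

```bash
python3 - <<'E'
from h import *
s,im=snap("wrist","w6");print(s["time"],s["ft_force"])
plan([452.7,290.7,36],-88.6,1)
E
```

```text
5.825 [ 0.4551 -0.3938 -0.1872]
from [451.9146 290.6325  33.6497] q [-0.0109  0.4531 -0.7644  1.8579  0.3735  0.9814 -2.4844] dist/row 2.4790302277360596 rot/row 0.1254933888791261
{"tx":-0.0000, "ty":-0.0024, "tz":0.0008, "rx":0.0013, "ry":-0.0006, "rz":0.0016, "grip":1},
```

View pics/w6.png

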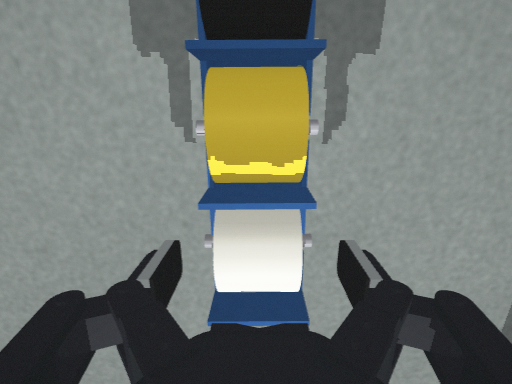

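```bash
python3 - <<'E'
from h import *
s=arm.get_state();Rm=R.from_rotvec(s["orientation"]).as_matrix()
for y in (22,10,3,-10,-20): print(y,[proj("wrist",s["ee_pos"]+Rm@np.array([x,y,z]),s) for x in(-42,42) for z in (-11,0,11)])
print(proj("wrist",(452.1,322.5,36),s),proj("wrist",(453.3,259.2,36),s))
E
```

```text
22 [array([198.146 , 238.8879]), array([197.0591, 224.4872]), array([195.9328, 209.5658]), array([317.7861, 238.814 ]), array([318.8238, 224.4181]), array([319.899 , 209.5018])]
10 [array([194.197 , 247.3261]), array([192.9633, 232.1317]), array([191.682 , 216.3506]), array([321.6109, 247.2438]), array([322.7897, 232.0546]), array([324.0139, 216.2792])]
3 [array([191.647 , 252.7749]), array([190.3135, 237.0773]), array([188.9264, 220.7488]), array([324.0805, 252.6868]), array([325.3553, 236.9948]), array([326.6812, 220.6723])]
-10 [array([186.336 , 264.1234]), array([184.782 , 247.4015]), array([183.1603, 229.9521]), array([329.2239, 264.0227]), array([330.7108, 247.3071]), array([332.2624, 229.8647])]
-20 [array([181.6431, 274.1513]), array([179.8797, 256.5511]), array([178.0344, 238.1335]), array([333.7684, 274.0389]), array([335.4568, 256.4456]), array([337.2234, 238.0356])]
[204.8695 239.7543] [310.0303 240.0737]
```

```bash
python3 - <<'E'
import cv2,numpy as np
im=cv2.imread("pics/w6.png")
c=np.clip(im[200:360,90:430].astype(float)*2,0,255).astype(np.uint8)
cv2.imwrite("pics/w6z.png",cv2.resize(c,None,fx=2.3,fy=2.3,interpolation=cv2.INTER_NEAREST))
E
```

```text
(no output)
```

View pics/w6z.png

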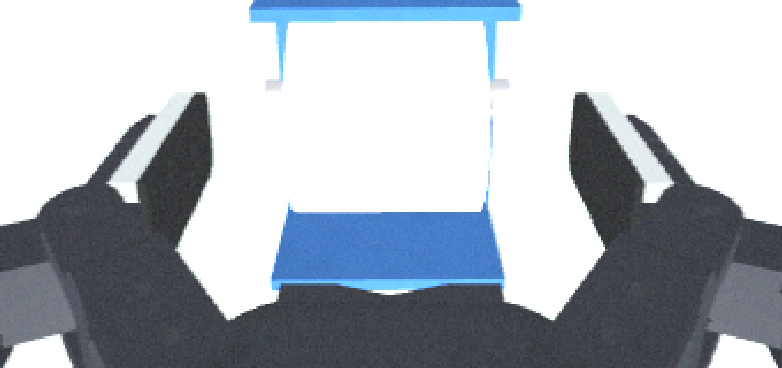

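```bash
python3 - <<'E'
from h import *
s,im=snap("side","s6")
Rm=R.from_rotvec(s["orientation"]).as_matrix()
for y in (22,9,-19): print(y,[proj("side",s["ee_pos"]+Rm@np.array([x,y,z])) for x in(-42,42) for z in (-11,11)])
cv2.imwrite("pics/s6z.png",cv2.resize(im[220:384,190:390],None,fx=3.6,fy=3.6,interpolation=cv2.INTER_CUBIC))
E
```

```text
22 [array([310.0103, 349.9779]), array([298.2628, 348.4292]), array([312.3398, 309.2231]), array([301.3315, 307.8791])]
9 [array([310.5829, 347.1162]), array([298.6944, 345.5572]), array([312.9014, 306.0918]), array([301.7695, 304.7413])]
-19 [array([311.8636, 340.7152]), array([299.6597, 339.1339]), array([314.1547, 299.1051]), array([302.7467, 297.7404])]
```

View pics/s6z.png

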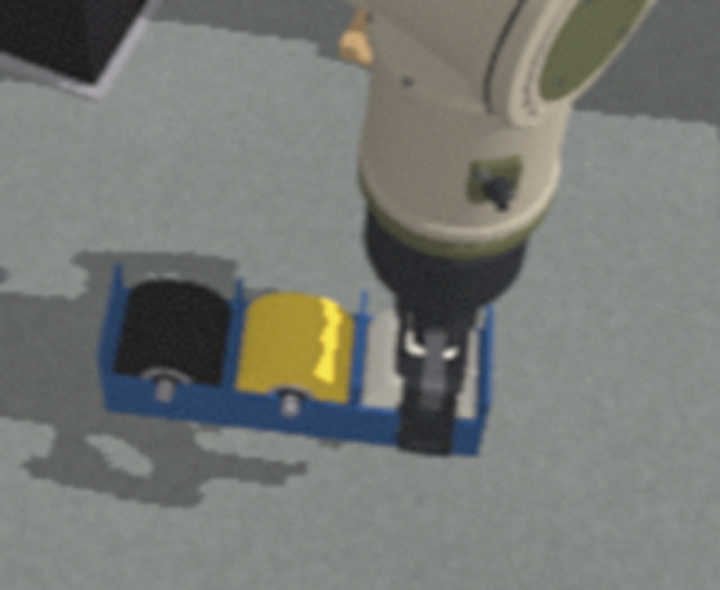

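{"api": "arm_command", "payload": {"deltas": [{"tx":0,"ty":0,"tz":0.001,"rx":0,"ry":0,"rz":0,"grip":0.78},{"tx":0,"ty":0,"tz":0,"rx":0,"ry":0,"rz":0,"grip":0.78},{"tx":0,"ty":0,"tz":0,"rx":0,"ry":0,"rz":0,"grip":0.78}], "force": 20}}

```text
time: 6.3
ee_pos: [453.9, 291.0, 35.1]
orientation: [-1.22, 1.191, -1.193]
ft_force: [0.3, -0.0, 0.5]
gripper_width: 66.6
```

```bash
python3 - <<'E'
from h import *
s,im=snap("wrist","w7");print(s["ee_pos"],s["ft_force"],s["gripper_width"])
c=np.clip(im[200:360,90:430].astype(float)*1.6,0,255).astype(np.uint8)
cv2.imwrite("pics/w7z.png",cv2.resize(c,None,fx=2.3,fy=2.3,interpolation=cv2.INTER_NEAREST))
E
```

```text
[453.9321 291.01    35.0616] [ 0.3204 -0.0175  0.4815] 66.59372582213699
```

View pics/w7z.png

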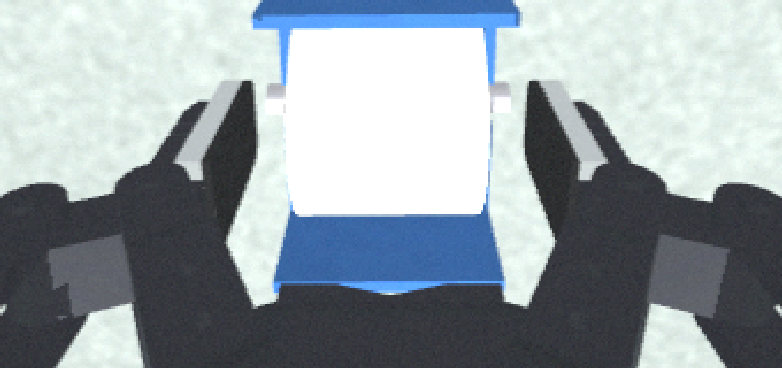

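{"api": "arm_command", "payload": {"deltas": [{"tx":0,"ty":0.005,"tz":-0.001,"rx":0,"ry":0,"rz":0,"grip":0.78},{"tx":0,"ty":0.005,"tz":0,"rx":0,"ry":0,"rz":0,"grip":0.78},{"tx":0,"ty":0,"tz":0,"rx":0,"ry":0,"rz":0,"grip":0.78}]}}

```text
time: 6.72
ee_pos: [452.7, 290.8, 24.1]
orientation: [-1.22, 1.191, -1.193]
ft_force: [0.3, -0.6, -0.5]
gripper_width: 66.6
```

```bash
python3 - <<'E'
from h import *
s,im=snap("wrist","w8");print(s["ee_pos"],s["ft_force"],s["gripper_width"],s["qpos"])
s2,im2=snap("side","s8")
c=np.clip(im[200:360,90:430].astype(float)*1.6,0,255).astype(np.uint8)
cv2.imwrite("pics/w8z.png",cv2.resize(c,None,fx=2.3,fy=2.3,interpolation=cv2.INTER_NEAREST))
cv2.imwrite("pics/s8z.png",cv2.resize(im2[290:360,270:340],None,fx=8,fy=8,interpolation=cv2.INTER_CUBIC))
E
```

```text
[452.6826 290.8196  24.1483] [ 0.3088 -0.6143 -0.5278] 66.6445897640804 [-0.0194  0.4663 -0.7549  1.8637  0.3864  0.9629 -2.4939]
```

View pics/w8z.png

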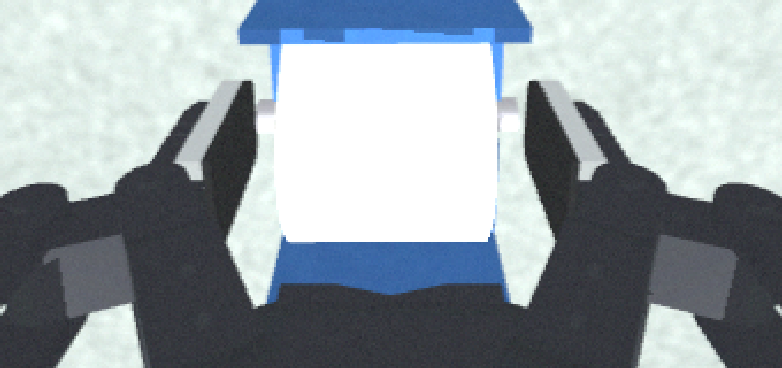

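View pics/s8z.png

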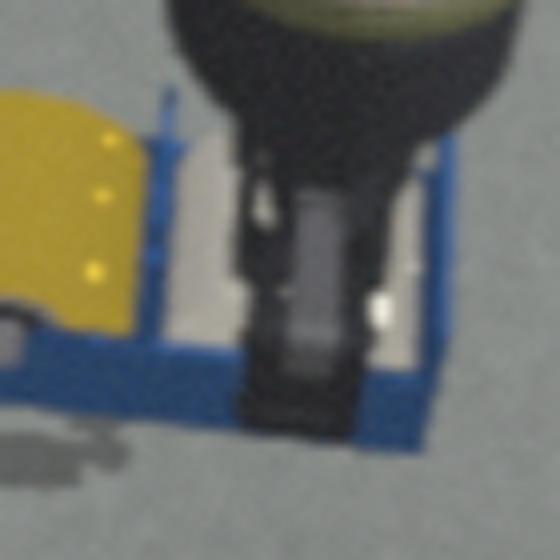

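{"api": "arm_command", "payload": {"deltas": [{"tx":0,"ty":0.003,"tz":0,"rx":0,"ry":0,"rz":0,"grip":0.78},{"tx":0,"ty":0.002,"tz":0,"rx":0,"ry":0,"rz":0,"grip":0.78},{"tx":0,"ty":0,"tz":0,"rx":0,"ry":0,"rz":0,"grip":0.5},{"tx":0,"ty":0,"tz":0,"rx":0,"ry":0,"rz":0,"grip":0.5},{"tx":0,"ty":0,"tz":0,"rx":0,"ry":0,"rz":0,"grip":0.5},{"tx":0,"ty":0,"tz":0,"rx":0,"ry":0,"rz":0,"grip":0.5}], "force": 40}}

```text
time: 7.58
ee_pos: [453.2, 290.4, 19.9]
orientation: [-1.22, 1.19, -1.195]
ft_force: [-1.3, -0.6, 1.4]
gripper_width: 60.5
```

```bash
python3 - <<'E'
from h import *
s,im=snap("wrist","w9");print(s["ee_pos"],s["ft_force"],s["gripper_width"],s["qpos"])
c=np.clip(im[200:360,90:430].astype(float)*1.6,0,255).astype(np.uint8)
cv2.imwrite("pics/w9z.png",cv2.resize(c,None,fx=2.3,fy=2.3,interpolation=cv2.INTER_NEAREST))
E
```

```text
[453.1787 290.3889  19.9216] [-1.2547 -0.5748  1.3547] 60.521108942163494 [-0.0237  0.4724 -0.7498  1.8657  0.3928  0.956  -2.4985]
```

View pics/w9z.png

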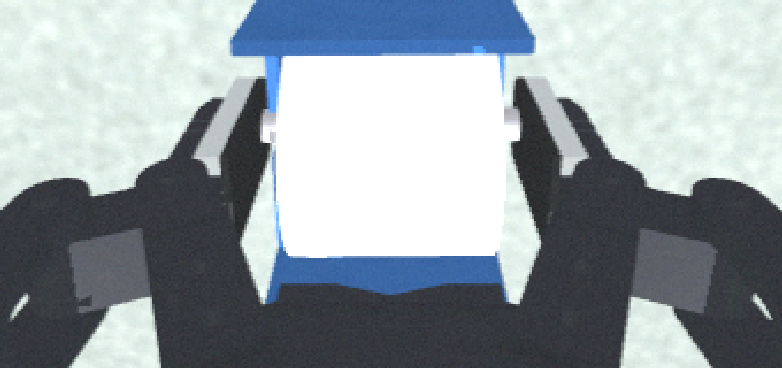

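{"api": "arm_command", "payload": {"deltas": [{"tx":0,"ty":0,"tz":0,"rx":0,"ry":0,"rz":0,"grip":0.4},{"tx":0,"ty":-0.01,"tz":0,"rx":0,"ry":0,"rz":0,"grip":0.4},{"tx":0,"ty":-0.015,"tz":0,"rx":0,"ry":0,"rz":0,"grip":0.4},{"tx":0,"ty":-0.02,"tz":0,"rx":0,"ry":0,"rz":0,"grip":0.4},{"tx":0,"ty":-0.02,"tz":0,"rx":0,"ry":0,"rz":0,"grip":0.4},{"tx":0,"ty":-0.02,"tz":0,"rx":0,"ry":0,"rz":0,"grip":0.4},{"tx":0,"ty":-0.02,"tz":0,"rx":0,"ry":0,"rz":0,"grip":0.4},{"tx":0,"ty":0,"tz":0,"rx":0,"ry":0,"rz":0,"grip":0.4}], "force": 60}}

```text
time: 8.62
ee_pos: [453.0, 291.5, 134.2]
orientation: [-1.218, 1.188, -1.194]
ft_force: [0.5, -0.9, -2.6]
gripper_width: 60.0
```

```bash
python3 - <<'E'
from h import *
s,im=snap("wrist","w10");print(s["ee_pos"],s["ft_force"],s["gripper_width"],s["qpos"])
np.save("w10.npy",s,allow_pickle=True)
plan([488.5,49.8,110],-105.5,7)
E
```

```text
[453.0322 291.4916 134.2177] [ 0.4853 -0.8564 -2.6372] 59.95246931455932 [ 0.0492  0.3199 -0.822   1.7746  0.2583  1.1547 -2.399 ]
from [452.6436 291.0661 133.1803] q [ 0.049   0.321  -0.8215  1.7758  0.2586  1.1542 -2.3993] dist/row 35.00214187072633 rot/row 2.4112196595891144
{"tx":0.0346, "ty":0.0034, "tz":0.0043, "rx":-0.0005, "ry":0.0421, "rz":0.0001, "grip":1},
{"tx":0.0344, "ty":0.0034, "tz":0.0057, "rx":-0.0005, "ry":0.0421, "rz":0.0001, "grip":1},
{"tx":0.0341, "ty":0.0034, "tz":0.0072, "rx":-0.0005, "ry":0.0421, "rz":0.0001, "grip":1},
{"tx":0.0338, "ty":0.0033, "tz":0.0086, "rx":-0.0005, "ry":0.0421, "rz":0.0001, "grip":1},
{"tx":0.0334, "ty":0.0033, "tz":0.0100, "rx":-0.0005, "ry":0.0421, "rz":0.0001, "grip":1},
{"tx":0.0329, "ty":0.0033, "tz":0.0114, "rx":-0.0005, "ry":0.0421, "rz":0.0001, "grip":1},
{"tx":0.0324, "ty":0.0033, "tz":0.0128, "rx":-0.0005, "ry":0.0421, "rz":0.0001, "grip":1},
```

View pics/w10.png

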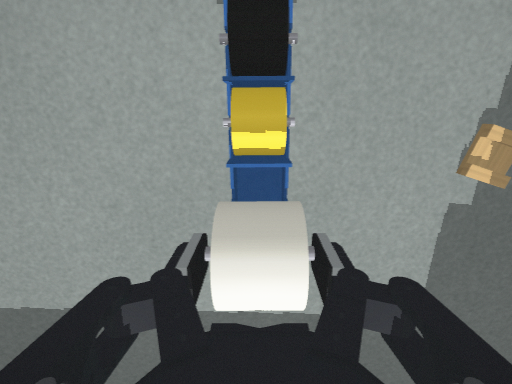

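{"api": "arm_command", "payload": {"deltas": [{"tx":0.034,"ty":0.003,"tz":0.004,"rx":0,"ry":0.042,"rz":0,"grip":0.4},{"tx":0.034,"ty":0.003,"tz":0.006,"rx":0,"ry":0.042,"rz":0,"grip":0.4},{"tx":0.034,"ty":0.003,"tz":0.007,"rx":0,"ry":0.042,"rz":0,"grip":0.4},{"tx":0.034,"ty":0.003,"tz":0.009,"rx":0,"ry":0.042,"rz":0,"grip":0.4},{"tx":0.033,"ty":0.003,"tz":0.01,"rx":0,"ry":0.042,"rz":0,"grip":0.4},{"tx":0.033,"ty":0.003,"tz":0.011,"rx":0,"ry":0.042,"rz":0,"grip":0.4},{"tx":0.032,"ty":0.003,"tz":0.013,"rx":0,"ry":0.042,"rz":0,"grip":0.4},{"tx":0,"ty":0,"tz":0,"rx":0,"ry":0,"rz":0,"grip":0.4},{"tx":0,"ty":0,"tz":0,"rx":0,"ry":0,"rz":0,"grip":0.4}]}}

```text
time: 9.8
ee_pos: [483.8, 43.4, 105.8]
orientation: [-1.071, 1.414, -1.409]
ft_force: [-0.2, 0.3, -3.2]
gripper_width: 59.0
```

```bash
python3 - <<'E'
from h import *
s=arm.get_state();print(s["ft_force"],s["gripper_width"])
plan([488.5,49.8,70],-105.5,2)
E
```

```text
[-0.2279  0.3038 -3.2309] 59.01062268354694
from [483.8442  43.4285 105.8487] q [ 0.4244  0.2014 -0.6588  1.9304  0.1405  1.062  -2.1422] dist/row 18.35350661404719 rot/row 0.2692203054480849
{"tx":-0.0038, "ty":0.0179, "tz":0.0015, "rx":0.0029, "ry":-0.0033, "rz":0.0015, "grip":1},
{"tx":-0.0037, "ty":0.0179, "tz":0.0014, "rx":0.0029, "ry":-0.0033, "rz":0.0015, "grip":1},
```

{"api": "arm_command", "payload": {"deltas": [{"tx":-0.004,"ty":0.018,"tz":0.0015,"rx":0.003,"ry":-0.003,"rz":0.002,"grip":0.4},{"tx":-0.003,"ty":0.018,"tz":0.0015,"rx":0.003,"ry":-0.003,"rz":0.001,"grip":0.4},{"tx":0,"ty":0,"tz":0,"rx":0,"ry":0,"rz":0,"grip":0.4},{"tx":0,"ty":0,"tz":0,"rx":0,"ry":0,"rz":0,"grip":0.4}]}}

```text
time: 10.3
ee_pos: [488.0, 53.4, 69.4]
orientation: [-1.071, 1.402, -1.4]
ft_force: [-0.1, -0.8, -2.8]
gripper_width: 59.1
```

```bash
python3 - <<'E'
from h import *
s,im=snap("wrist","w11");print(s["ft_force"],s["gripper_width"])
np.save("w11.npy",s,allow_pickle=True)
Rm=R.from_rotvec(s["orientation"]).as_matrix()
for y in(-10,-13,-16,-19): print(y,[proj("wrist",s["ee_pos"]+Rm@np.array([x,y,0]),s) for x in(-31.5,31.5)])
plan([488.5,49.8,28],-105.5,3)
cv2.imwrite("pics/w11z.png",cv2.resize(im[180:330,150:370],None,fx=3.4,fy=3.4,interpolation=cv2.INTER_NEAREST))
E
```

```text
[-0.0883 -0.8202 -2.8497] 59.05253526367919
-10 [array([203.1489, 247.7848]), array([312.5629, 247.6948])]
-13 [array([202.0936, 250.4131]), array([313.5815, 250.32  ])]
-16 [array([200.9975, 253.143 ]), array([314.6393, 253.0466])]
-19 [array([199.8583, 255.9805]), array([315.7389, 255.8806])]
from [487.9263  53.3749  69.3391] q [ 0.3934  0.2615 -0.6551  1.9561  0.189   0.9843 -2.1859] dist/row 13.832454820323749 rot/row 0.11532234339296644
{"tx":0.0011, "ty":0.0138, "tz":0.0005, "rx":0.0000, "ry":0.0020, "rz":-0.0004, "grip":1},
{"tx":0.0011, "ty":0.0138, "tz":0.0005, "rx":0.0000, "ry":0.0020, "rz":-0.0004, "grip":1},
{"tx":0.0011, "ty":0.0138, "tz":0.0005, "rx":0.0000, "ry":0.0020, "rz":-0.0004, "grip":1},
```

View pics/w11z.png

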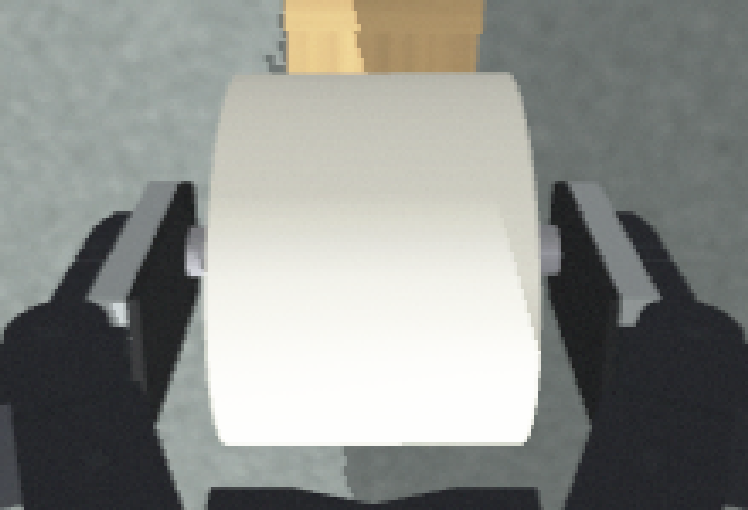

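{"api": "arm_command", "payload": {"deltas": [{"tx":0.002,"ty":0.014,"tz":0.0005,"rx":0,"ry":0.002,"rz":0,"grip":0.4},{"tx":0.001,"ty":0.014,"tz":0.0005,"rx":0,"ry":0.002,"rz":0,"grip":0.4},{"tx":0,"ty":0.01,"tz":0.0005,"rx":0,"ry":0.002,"rz":0,"grip":0.4},{"tx":0,"ty":0,"tz":0,"rx":0,"ry":0,"rz":0,"grip":0.4},{"tx":0,"ty":0,"tz":0,"rx":0,"ry":0,"rz":0,"grip":0.4}]}}

```text
time: 10.98
ee_pos: [488.8, 49.6, 29.0]
orientation: [-1.067, 1.406, -1.406]
ft_force: [-0.2, -0.5, -2.8]
gripper_width: 59.6
```

```bash
python3 - <<'E'
from h import *
s=arm.get_state();print(s["ft_force"],s["gripper_width"])
plan([488.5,49.8,23],-105.5,1)
E
```

```text
[-0.1589 -0.4626 -2.7713] 59.59947268496835
from [488.8173  49.6132  29.0478] q [ 0.3737  0.3256 -0.6324  1.984   0.2418  0.9053 -2.2265] dist/row 6.058951882077403 rot/row 0.08405866401701027
{"tx":-0.0001, "ty":0.0060, "tz":-0.0004, "rx":-0.0003, "ry":-0.0010, "rz":-0.0010, "grip":1},
```

{"api": "arm_command", "payload": {"deltas": [{"tx":0,"ty":0.003,"tz":0,"rx":0,"ry":0,"rz":0,"grip":0.4},{"tx":0,"ty":0.002,"tz":0,"rx":0,"ry":0,"rz":0,"grip":0.4}]}}

```text
time: 11.22
ee_pos: [489.3, 49.7, 24.4]
orientation: [-1.066, 1.406, -1.406]
ft_force: [-0.0, -0.6, -3.5]
gripper_width: 59.6
```

```bash
python3 - <<'E'
from h import *
s=arm.get_state();print(s["ee_pos"],s["ft_force"],s["gripper_width"])
E
```

```text
[489.3323  49.6789  24.3825] [-0.0461 -0.5795 -3.4797] 59.64039148023325
```

Not in contact yet; continue in small steps.

{"api": "arm_command", "payload": {"deltas": [{"tx":0,"ty":0.0015,"tz":0,"rx":0,"ry":0,"rz":0,"grip":0.4},{"tx":0,"ty":0.0015,"tz":0,"rx":0,"ry":0,"rz":0,"grip":0.4},{"tx":0,"ty":0,"tz":0,"rx":0,"ry":0,"rz":0,"grip":0.4}]}}

```text
time: 11.6
ee_pos: [489.7, 49.7, 23.8]
orientation: [-1.067, 1.404, -1.408]
ft_force: [-2.4, -0.0, 1.0]
gripper_width: 59.4
```

{"api": "arm_command", "payload": {"deltas": [{"tx":0,"ty":0,"tz":0,"rx":0,"ry":0,"rz":0,"grip":0.75},{"tx":0,"ty":0,"tz":0,"rx":0,"ry":0,"rz":0,"grip":0.85},{"tx":0,"ty":0,"tz":0,"rx":0,"ry":0,"rz":0,"grip":1},{"tx":0,"ty":0,"tz":0,"rx":0,"ry":0,"rz":0,"grip":1}]}}

```text
time: 12.1
ee_pos: [490.7, 49.9, 24.3]
orientation: [-1.065, 1.403, -1.409]
ft_force: [-0.1, 0.2, -0.1]
gripper_width: 85.2
```

```bash
python3 - <<'E'
from h import *
s,im=snap("wrist","w12");print(s["ee_pos"],s["ft_force"],s["gripper_width"])
E
```

```text
[490.7026  49.8503  24.316 ] [-0.1274  0.1534 -0.0921] 85.24902853311868
```

View pics/w12.png

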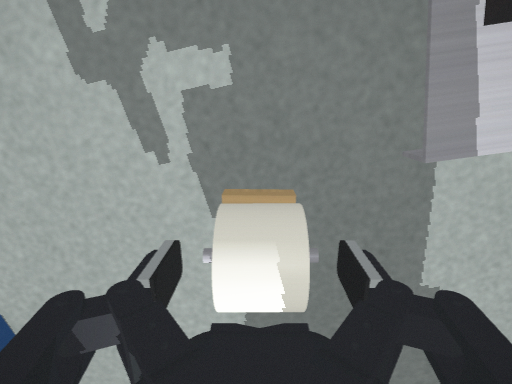

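{"api": "arm_command", "payload": {"deltas": [{"tx":0,"ty":-0.04,"tz":0,"rx":0,"ry":0,"rz":0,"grip":1},{"tx":0,"ty":-0.05,"tz":0,"rx":0,"ry":0,"rz":0,"grip":1},{"tx":0,"ty":-0.04,"tz":0,"rx":0,"ry":-0.17,"rz":0,"grip":1},{"tx":0,"ty":0,"tz":0,"rx":0,"ry":-0.175,"rz":0,"grip":1},{"tx":0,"ty":0,"tz":0,"rx":0,"ry":-0.175,"rz":0,"grip":1},{"tx":0,"ty":0,"tz":0,"rx":0,"ry":-0.175,"rz":0,"grip":1},{"tx":0,"ty":0,"tz":0,"rx":0,"ry":-0.175,"rz":0,"grip":1},{"tx":0,"ty":0,"tz":0,"rx":0,"ry":-0.175,"rz":0,"grip":1},{"tx":0,"ty":0,"tz":0,"rx":0,"ry":-0.175,"rz":0,"grip":1},{"tx":0,"ty":0,"tz":0,"rx":0,"ry":-0.175,"rz":0,"grip":1}]}}

```text
time: 13.4
ee_pos: [489.8, 50.0, 158.5]
orientation: [-1.548, 0.312, -0.319]
ft_force: [0.2, -0.3, 0.2]
gripper_width: 85.7
```

```bash
python3 - <<'E'
from h import *
plan([474,-3,150],-15.5,3)
E
```

```text
from [489.8156  50.0492 158.5121] q [ 0.5619  0.1664 -0.813   1.861   0.1336  1.1651 -0.6992] dist/row 18.66906896210076 rot/row 2.5216742687082148
{"tx":0.0021, "ty":0.0028, "tz":-0.0183, "rx":-0.0001, "ry":-0.0440, "rz":0.0014, "grip":1},
{"tx":0.0013, "ty":0.0028, "tz":-0.0184, "rx":-0.0001, "ry":-0.0440, "rz":0.0014, "grip":1},
{"tx":0.0005, "ty":0.0028, "tz":-0.0184, "rx":-0.0001, "ry":-0.0440, "rz":0.0014, "grip":1},
```

{"api": "arm_command", "payload": {"deltas": [{"tx":0.002,"ty":0.003,"tz":-0.018,"rx":0,"ry":-0.044,"rz":0.001,"grip":1},{"tx":0.001,"ty":0.003,"tz":-0.018,"rx":0,"ry":-0.044,"rz":0.001,"grip":1},{"tx":0,"ty":0.003,"tz":-0.018,"rx":0,"ry":-0.044,"rz":0.001,"grip":1},{"tx":0,"ty":0,"tz":0,"rx":0,"ry":0,"rz":0,"grip":1},{"tx":0,"ty":0,"tz":0,"rx":0,"ry":0,"rz":0,"grip":1}]}}

```text
time: 14.02
ee_pos: [473.5, -1.9, 149.3]
orientation: [-1.56, 0.206, -0.208]
ft_force: [-0.1, 0.8, 0.6]
gripper_width: 85.4
```

```bash
python3 - <<'E'
from h import *
s,im=snap("wrist","w13");print(s["ee_pos"],s["time"])
np.save("w13.npy",s,allow_pickle=True)
cv2.imwrite("pics/w13z.png",cv2.resize(im[90:220,190:330],None,fx=4,fy=4,interpolation=cv2.INTER_NEAREST))
E
```

```text
[473.5422  -1.8602 149.2716] 14.025
```

View pics/w13.png

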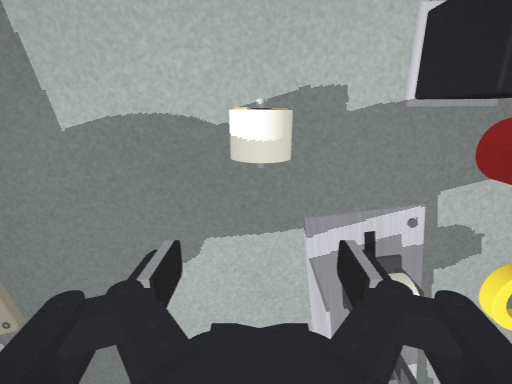

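View pics/w13z.png

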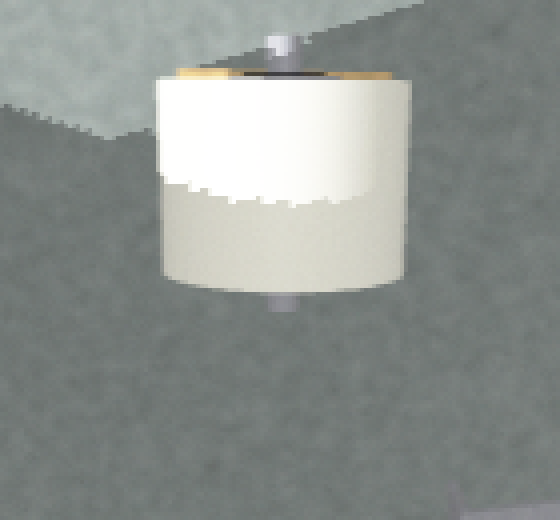

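```bash
python3 - <<'E'
from h import *
s=np.load("w13.npy",allow_pickle=True).item()
f=lambda u,v:(u/4+190-.5,v/4+90-.5)
a,b=plane("wrist",f(282.5,34),42,s),plane("wrist",f(283.5,311),42,s)
print(a,b,(a+b)/2,np.linalg.norm(a-b),np.degrees(np.arctan2(*(a-b)[[1,0]])))
# body lower-end silhouette columns 157..411 upper ; z=39
for z in (39,):
  a,b=plane("wrist",f(282.5,34),z,s),plane("wrist",f(283.5,311),z,s);print((a+b)/2,np.linalg.norm(a-b))
print(np.degrees(np.arctan2(*R.from_rotvec(s["orientation"]).as_matrix()[[1,0],0])))
plan([488.5,49.8,90],-15.5,3)
E
```

```text
[496.7694  79.6184  42.    ] [480.5449  18.3688  42.    ] [488.6572  48.9936  42.    ] 63.36203090830252 75.16361010245309
[488.6022  48.7405  39.    ] 64.10782572960046
-15.10553217287963
from [473.5397  -1.8526 149.2529] q [ 0.6624  0.1252 -0.7906  1.9147  0.0977  1.1388 -0.4284] dist/row 26.672301889345743 rot/row 0.14183897683851665
{"tx":0.0003, "ty":0.0198, "tz":0.0179, "rx":-0.0003, "ry":0.0024, "rz":0.0005, "grip":1},
{"tx":0.0003, "ty":0.0198, "tz":0.0179, "rx":-0.0003, "ry":0.0024, "rz":0.0005, "grip":1},
{"tx":0.0002, "ty":0.0198, "tz":0.0179, "rx":-0.0003, "ry":0.0024, "rz":0.0005, "grip":1},
```

{"api": "arm_command", "payload": {"deltas": [{"tx":0,"ty":0.02,"tz":0.018,"rx":0,"ry":0.002,"rz":0.0005,"grip":1},{"tx":0,"ty":0.02,"tz":0.018,"rx":0,"ry":0,"rz":0.0005,"grip":1},{"tx":0,"ty":0.015,"tz":0.017,"rx":0,"ry":0,"rz":0.0005,"grip":1},{"tx":0,"ty":0,"tz":0,"rx":0,"ry":0,"rz":0,"grip":1},{"tx":0,"ty":0,"tz":0,"rx":0,"ry":0,"rz":0,"grip":1}]}}

```text
time: 14.7
ee_pos: [489.3, 53.6, 94.2]
orientation: [-1.559, 0.206, -0.21]
ft_force: [-0.6, -0.8, -0.2]
gripper_width: 85.4
```

```bash
python3 - <<'E'
from h import *
plan([488.6,49.3,24],-15.1,4)
E
```

```text
from [489.2718  53.6404  94.2227] q [ 0.535   0.2569 -0.8109  1.9278  0.2137  1.0418 -0.6327] dist/row 17.589987631381163 rot/row 0.04938184292538008
{"tx":0.0001, "ty":0.0176, "tz":-0.0011, "rx":-0.0006, "ry":-0.0004, "rz":0.0005, "grip":1},
{"tx":0.0001, "ty":0.0176, "tz":-0.0011, "rx":-0.0006, "ry":-0.0004, "rz":0.0005, "grip":1},
{"tx":0.0001, "ty":0.0176, "tz":-0.0011, "rx":-0.0006, "ry":-0.0004, "rz":0.0005, "grip":1},
{"tx":0.0001, "ty":0.0176, "tz":-0.0011, "rx":-0.0006, "ry":-0.0004, "rz":0.0005, "grip":1},
```

{"api": "arm_command", "payload": {"deltas": [{"tx":0,"ty":0.017,"tz":-0.003,"rx":-0.001,"ry":0,"rz":0.001,"grip":1},{"tx":0,"ty":0.018,"tz":-0.001,"rx":-0.001,"ry":0,"rz":0.001,"grip":1},{"tx":0,"ty":0.018,"tz":0,"rx":0,"ry":0,"rz":0,"grip":1},{"tx":0,"ty":0.012,"tz":0,"rx":0,"ry":0,"rz":0,"grip":1},{"tx":0,"ty":0,"tz":0,"rx":0,"ry":0,"rz":0,"grip":1},{"tx":0,"ty":0,"tz":0,"rx":0,"ry":0,"rz":0,"grip":1}]}}

```text
time: 15.45
ee_pos: [488.1, 47.7, 24.7]
orientation: [-1.561, 0.21, -0.21]
ft_force: [-0.3, 0.5, 1.0]
gripper_width: 85.4
```

```bash
python3 - <<'E'
from h import *
s,im=snap("wrist","w14");print(s["ft_force"])
plan([488.6,49.3,24],-15.1,1)
E
```

```text
[-0.3302  0.4734  1.0343]
from [488.0735  47.6743  24.7712] q [ 0.4893  0.3652 -0.7641  1.9829  0.3179  0.9147 -0.7067] dist/row 1.8747955216575283 rot/row 0.23795160949858454
{"tx":0.0001, "ty":0.0008, "tz":0.0017, "rx":0.0006, "ry":-0.0041, "rz":-0.0000, "grip":1},
```

View pics/w14.png

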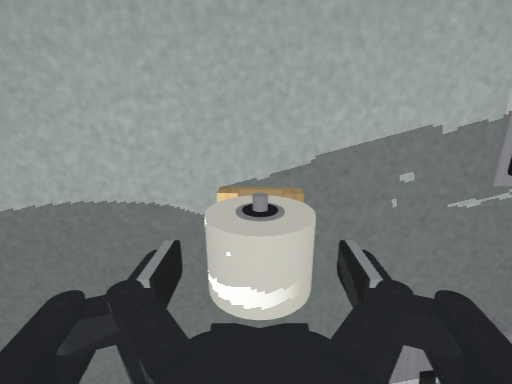

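{"api": "arm_command", "payload": {"deltas": [{"tx":0,"ty":0.0005,"tz":0.0015,"rx":0,"ry":-0.004,"rz":0,"grip":0.75},{"tx":0,"ty":0,"tz":0,"rx":0,"ry":0,"rz":0,"grip":0.6},{"tx":0,"ty":0,"tz":0,"rx":0,"ry":0,"rz":0,"grip":0.4},{"tx":0,"ty":0,"tz":0,"rx":0,"ry":0,"rz":0,"grip":0.4},{"tx":0,"ty":0,"tz":0,"rx":0,"ry":0,"rz":0,"grip":0.4}], "force": 60}}

```text
time: 16.12
ee_pos: [488.9, 49.5, 25.6]
orientation: [-1.562, 0.206, -0.208]
ft_force: [-0.7, 0.2, -1.3]
gripper_width: 56.1
```

```bash
python3 - <<'E'
from h import *
s,im=snap("wrist","w15");print(s["ee_pos"],s["ft_force"],s["gripper_width"])
cv2.imwrite("pics/w15z.png",cv2.resize(im[180:330,150:370],None,fx=3.4,fy=3.4,interpolation=cv2.INTER_NEAREST))
np.save("w15.npy",s,allow_pickle=True)
E
```

```text
[488.9336  49.4753  25.6085] [-0.6881  0.1522 -1.3084] 56.129363968880156
```

View pics/w15z.png

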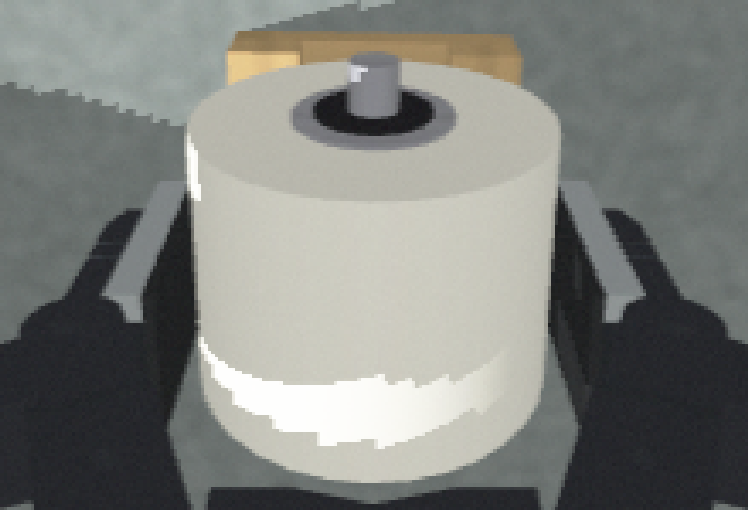

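{"api": "arm_command", "payload": {"deltas": [{"tx":0,"ty":-0.01,"tz":0,"rx":0,"ry":0,"rz":0,"grip":0.4},{"tx":0,"ty":-0.02,"tz":0,"rx":0,"ry":0,"rz":0,"grip":0.4},{"tx":0,"ty":-0.03,"tz":0,"rx":0,"ry":0,"rz":0,"grip":0.4},{"tx":0,"ty":-0.035,"tz":0,"rx":0,"ry":0,"rz":0,"grip":0.4},{"tx":0,"ty":-0.025,"tz":0,"rx":0,"ry":0,"rz":0,"grip":0.4},{"tx":0,"ty":0,"tz":0,"rx":0,"ry":0,"rz":0,"grip":0.4}]}}

```text
time: 16.92
ee_pos: [488.4, 49.9, 151.1]
orientation: [-1.562, 0.205, -0.207]
ft_force: [-0.6, -0.9, -3.2]
gripper_width: 55.9
```

```bash
python3 - <<'E'
from h import *
s,im=snap("wrist","w16");print(s["ee_pos"],s["ft_force"],s["gripper_width"])
plan([557,-242.4,150],-97.5,9)
E
```

```text
[488.4052  49.9028 151.0911] [-0.6176 -0.9257 -3.1923] 55.89381318289501
from [487.7346  49.7291 149.8987] q [ 0.5784  0.1798 -0.8333  1.8714  0.1459  1.1534 -0.5686] dist/row 33.358718851972114 rot/row 9.164609484167835
{"tx":0.0158, "ty":0.0000, "tz":-0.0294, "rx":0.0001, "ry":0.1600, "rz":0.0000, "grip":1},
{"tx":0.0203, "ty":0.0000, "tz":-0.0265, "rx":0.0001, "ry":0.1600, "rz":0.0000, "grip":1},
{"tx":0.0243, "ty":-0.0000, "tz":-0.0229, "rx":0.0001, "ry":0.1600, "rz":0.0000, "grip":1},
{"tx":0.0276, "ty":-0.0000, "tz":-0.0187, "rx":0.0001, "ry":0.1600, "rz":0.0000, "grip":1},
{"tx":0.0302, "ty":-0.0000, "tz":-0.0141, "rx":0.0001, "ry":0.1600, "rz":0.0000, "grip":1},
{"tx":0.0321, "ty":-0.0000, "tz":-0.0091, "rx":0.0001, "ry":0.1600, "rz":0.0000, "grip":1},
{"tx":0.0331, "ty":-0.0000, "tz":-0.0039, "rx":0.0001, "ry":0.1600, "rz":0.0000, "grip":1},
{"tx":0.0333, "ty":-0.0000, "tz":0.0015, "rx":0.0001, "ry":0.1600, "rz":0.0000, "grip":1},
{"tx":0.0327, "ty":-0.0000, "tz":0.0068, "rx":0.0001, "ry":0.1600, "rz":0.0000, "grip":1},
```

View pics/w16.png

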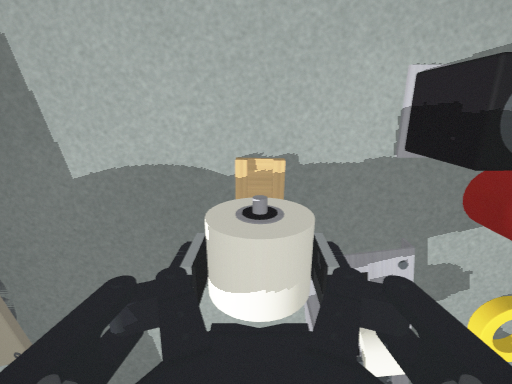

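{"api": "arm_command", "payload": {"deltas": [{"tx":0.016,"ty":-0.001,"tz":-0.029,"rx":0,"ry":0.16,"rz":0,"grip":0.4},{"tx":0.02,"ty":-0.001,"tz":-0.0265,"rx":0,"ry":0.16,"rz":0,"grip":0.4},{"tx":0.024,"ty":-0.001,"tz":-0.023,"rx":0,"ry":0.16,"rz":0,"grip":0.4},{"tx":0.0275,"ty":-0.001,"tz":-0.0185,"rx":0,"ry":0.16,"rz":0,"grip":0.4},{"tx":0.03,"ty":0,"tz":-0.014,"rx":0,"ry":0.16,"rz":0,"grip":0.4},{"tx":0.032,"ty":0,"tz":-0.009,"rx":0,"ry":0.16,"rz":0,"grip":0.4},{"tx":0.033,"ty":0,"tz":-0.004,"rx":0,"ry":0.16,"rz":0,"grip":0.4},{"tx":0.033,"ty":0,"tz":0.0015,"rx":0,"ry":0.16,"rz":0,"grip":0.4},{"tx":0.032,"ty":0,"tz":0.006,"rx":0,"ry":0.14,"rz":0,"grip":0.4},{"tx":0,"ty":0,"tz":0,"rx":0,"ry":0,"rz":0,"grip":0.4}]}}

```text
time: 18.23
ee_pos: [544.6, -249.1, 137.1]
orientation: [-1.146, 1.341, -1.31]
ft_force: [0.5, 0.0, -3.6]
gripper_width: 55.5
```

```bash
python3 - <<'E'
from h import *
s,im=snap("wrist","w17");print(s["time"],s["ft_force"],s["gripper_width"])
plan([557,-242.4,130],-97.5,3)
E
```

```text
18.225 [ 0.5274  0.0283 -3.5951] 55.54287279855633
from [ 544.7252 -246.9836  137.0041] q [ 0.7011  0.3901 -0.4419  1.6072  0.1758  1.2066 -1.5006] dist/row 4.952423642733491 rot/row 0.584462504948684
{"tx":-0.0021, "ty":0.0023, "tz":0.0039, "rx":0.0075, "ry":-0.0069, "rz":-0.0008, "grip":1},
{"tx":-0.0021, "ty":0.0023, "tz":0.0039, "rx":0.0075, "ry":-0.0069, "rz":-0.0008, "grip":1},
{"tx":-0.0021, "ty":0.0023, "tz":0.0039, "rx":0.0075, "ry":-0.0069, "rz":-0.0008, "grip":1},
```

View pics/w17.png

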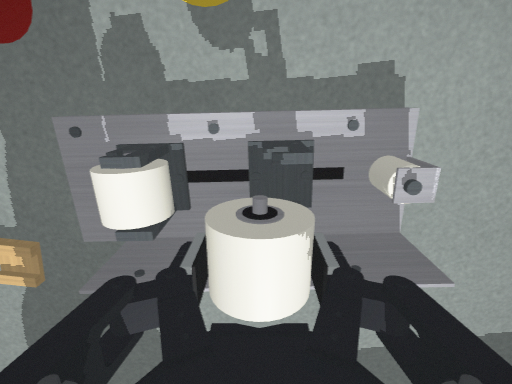

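{"api": "arm_command", "payload": {"deltas": [{"tx":-0.003,"ty":0,"tz":0.004,"rx":0.008,"ry":-0.007,"rz":0,"grip":0.4},{"tx":-0.002,"ty":0,"tz":0.004,"rx":0.008,"ry":-0.007,"rz":0,"grip":0.4},{"tx":0,"ty":0,"tz":0.003,"rx":0.007,"ry":-0.007,"rz":0,"grip":0.4},{"tx":0,"ty":0,"tz":0,"rx":0,"ry":0,"rz":0,"grip":0.4},{"tx":0,"ty":0,"tz":0,"rx":0,"ry":0,"rz":0,"grip":0.4}]}}

```text
time: 18.9
ee_pos: [557.1, -239.4, 135.8]
orientation: [-1.146, 1.299, -1.296]
ft_force: [0.6, -0.4, -2.9]
gripper_width: 56.1
```

```bash
python3 - <<'E'
from h import *
s,im=snap("wrist","w18");print(s["time"],s["ft_force"],s["gripper_width"])
np.save("w18.npy",s,allow_pickle=True)
plan([557,-242.4,80],-97.5,3)
c=np.clip(im[100:330,180:340].astype(float)*1.5,0,255).astype(np.uint8)
cv2.imwrite("pics/w18z.png",cv2.resize(c,None,fx=2.6,fy=2.6,interpolation=cv2.INTER_NEAREST))
s2,im2=snap("side","s18");cv2.imwrite("pics/s18z.png",cv2.resize(im2[70:200,220:340],None,fx=4.6,fy=4.6,interpolation=cv2.INTER_CUBIC))
s2,im2=snap("top","t18");cv2.imwrite("pics/t18z.png",cv2.resize(im2[150:270,270:420],None,fx=4.6,fy=4.6,interpolation=cv2.INTER_CUBIC))
E
```

```text
18.9 [ 0.6453 -0.3654 -2.8907] 56.12287501977855
from [ 557.1375 -239.4199  135.7559] q [ 0.6936  0.3943 -0.4523  1.606   0.178   1.183  -1.4884] dist/row 18.61188754090214 rot/row 0.19457902459401977
{"tx":0.0011, "ty":0.0186, "tz":0.0001, "rx":-0.0002, "ry":0.0031, "rz":-0.0013, "grip":1},
{"tx":0.0010, "ty":0.0186, "tz":0.0001, "rx":-0.0002, "ry":0.0031, "rz":-0.0013, "grip":1},
{"tx":0.0010, "ty":0.0186, "tz":0.0001, "rx":-0.0002, "ry":0.0031, "rz":-0.0013, "grip":1},
```

View pics/w18z.png

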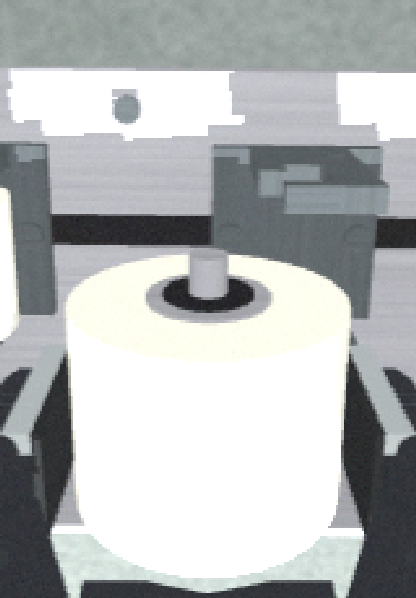

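View pics/s18z.png

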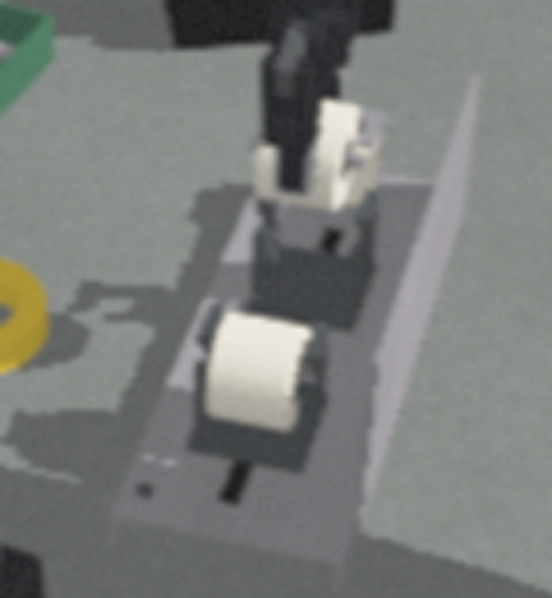

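```bash
python3 - <<'E'
from h import *
s=np.load("w18.npy",allow_pickle=True).item();s2=np.load("w2.npy",allow_pickle=True).item()
f=lambda u,v:(u/2.6+180-.5,v/2.6+100-.5); g=lambda u,v:(u/5.4+230-.5,v/5.4+112-.5)
for a,b in (((284,213),(150,152)),((388,213),(347,152))):
    print(plane("wrist",f(*a),94,s),plane("wrist",g(*b),94,s2),tri([ray("wrist",f(*a),s),ray("wrist",g(*b),s2)]))
Rm=R.from_rotvec(s["orientation"]).as_matrix()
for y in (-8,-11,-13.4,-16,-20):
    q=[proj("wrist",s["ee_pos"]+Rm@np.array([0,y+dy,31.5]),s) for dy in(-4,4)]
    print(y,[((p-[180,100])+.5)*2.6 for p in q])
E
```

```text
[ 579.8248 -264.6666   94.    ] [ 579.8054 -264.3784   94.    ] (array([ 579.9411, -264.5053,   94.6642]), [np.float64(0.12847733844869094), np.float64(0.1284773384486013)])
[ 576.2962 -293.706    94.    ] [ 575.7201 -293.4213   94.    ] (array([ 575.7058, -293.8088,   92.5562]), [np.float64(0.2828748081102331), np.float64(0.2828748081105203)])
-8 [array([203.2978, 252.6117]), array([203.4516, 241.0443])]
-11 [array([203.2358, 257.2752]), array([203.3958, 245.2417])]
-13.4 [array([203.1843, 261.1459]), array([203.3496, 248.7188])]
-16 [array([203.1266, 265.4874]), array([203.2978, 252.6117])]
-20 [array([203.0335, 272.4874]), array([203.2146, 258.8725])]
```

{"api": "arm_command", "payload": {"deltas": [{"tx":0.002,"ty":0.018,"tz":0,"rx":0,"ry":0.003,"rz":-0.001,"grip":0.4},{"tx":0.001,"ty":0.018,"tz":0,"rx":0,"ry":0.003,"rz":-0.001,"grip":0.4},{"tx":0,"ty":0.014,"tz":0,"rx":0,"ry":0.003,"rz":-0.001,"grip":0.4},{"tx":0,"ty":0.01,"tz":0,"rx":0,"ry":0,"rz":0,"grip":0.4},{"tx":0,"ty":0,"tz":0,"rx":0,"ry":0,"rz":0,"grip":0.4},{"tx":0,"ty":0,"tz":0,"rx":0,"ry":0,"rz":0,"grip":0.4}]}}

```text
time: 19.8
ee_pos: [555.8, -242.5, 69.9]
orientation: [-1.144, 1.308, -1.304]
ft_force: [0.1, -0.5, -2.4]
gripper_width: 55.9
```

```bash
python3 - <<'E'
from h import *
s,im=snap("wrist","w19");print(s["time"],s["ft_force"],s["gripper_width"])
np.save("w19.npy",s,allow_pickle=True)
plan([557,-242.2,67.6],-97.5,1)
c=np.clip(im[60:330,120:400].astype(float)*1.5,0,255).astype(np.uint8)
cv2.imwrite("pics/w19z.png",cv2.resize(c,None,fx=2.2,fy=2.2,interpolation=cv2.INTER_NEAREST))
E
```

```text
19.8 [ 0.1441 -0.546  -2.3619] 55.8826555234712
from [ 555.7627 -242.5499   69.9569] q [ 0.6823  0.4624 -0.4348  1.6631  0.215   1.0658 -1.5199] dist/row 2.6848354043997 rot/row 0.14040824840616642
{"tx":-0.0005, "ty":0.0024, "tz":0.0012, "rx":0.0017, "ry":-0.0010, "rz":-0.0015, "grip":1},
```

View pics/w19z.png

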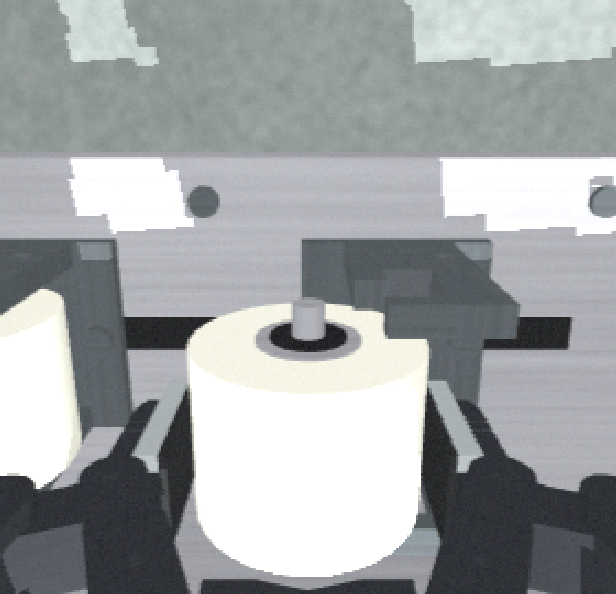

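{"api": "arm_command", "payload": {"deltas": [{"tx":0,"ty":0.002,"tz":0.001,"rx":0.0015,"ry":-0.001,"rz":-0.0015,"grip":0.4},{"tx":0.006,"ty":0,"tz":0,"rx":0,"ry":0,"rz":0,"grip":0.4},{"tx":0.006,"ty":0,"tz":0,"rx":0,"ry":0,"rz":0,"grip":0.4},{"tx":0,"ty":0,"tz":0,"rx":0,"ry":0,"rz":0,"grip":0.4},{"tx":0,"ty":0,"tz":0,"rx":0,"ry":0,"rz":0,"grip":0.4}]}}

```text
time: 20.48
ee_pos: [555.8, -256.3, 69.2]
orientation: [-1.144, 1.303, -1.307]
ft_force: [0.1, -0.2, -1.8]
gripper_width: 55.9
```

```bash
python3 - <<'E'
from h import *
s,im=snap("wrist","w20");print(s["time"],s["ft_force"],s["gripper_width"])
plan([553.5,-269.0,67.6],-97.5,3)
c=np.clip(im[60:330,120:400].astype(float)*1.5,0,255).astype(np.uint8)
cv2.imwrite("pics/w20z.png",cv2.resize(c,None,fx=2.2,fy=2.2,interpolation=cv2.INTER_NEAREST))
E
```

```text
20.475 [ 0.1055 -0.1599 -1.7812] 55.88947377587525
from [ 555.7407 -256.3124   69.1631] q [ 0.6958  0.4704 -0.4285  1.6524  0.2181  1.064  -1.5   ] dist/row 4.326140427514459 rot/row 0.045543072892193726
{"tx":0.0043, "ty":0.0005, "tz":-0.0002, "rx":-0.0007, "ry":-0.0002, "rz":0.0004, "grip":1},
{"tx":0.0043, "ty":0.0005, "tz":-0.0002, "rx":-0.0007, "ry":-0.0002, "rz":0.0004, "grip":1},
{"tx":0.0043, "ty":0.0005, "tz":-0.0002, "rx":-0.0007, "ry":-0.0002, "rz":0.0004, "grip":1},
```

View pics/w20z.png

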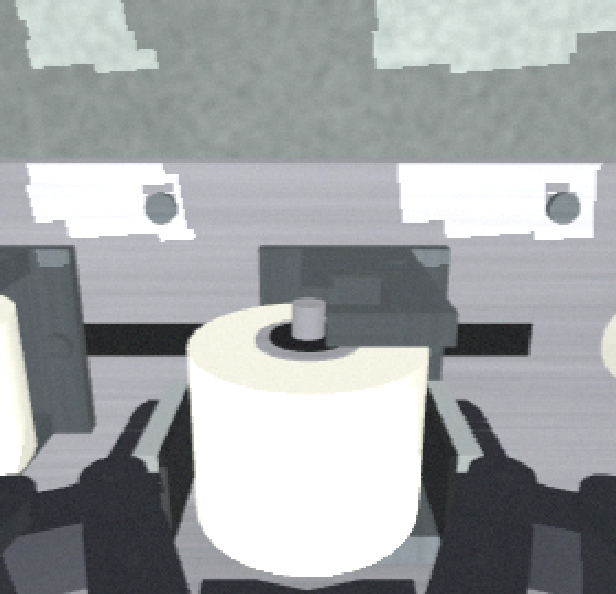

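{"api": "arm_command", "payload": {"deltas": [{"tx":0.0045,"ty":0.0005,"tz":0,"rx":0,"ry":0,"rz":0,"grip":0.4},{"tx":0.004,"ty":0.0005,"tz":0,"rx":0,"ry":0,"rz":0,"grip":0.4},{"tx":0.003,"ty":0,"tz":0,"rx":0,"ry":0,"rz":0,"grip":0.4},{"tx":0,"ty":0,"tz":0,"rx":0,"ry":0,"rz":0,"grip":0.4},{"tx":0,"ty":0,"tz":0,"rx":0,"ry":0,"rz":0,"grip":0.4}]}}

```text
time: 21.15
ee_pos: [554.1, -268.4, 68.0]
orientation: [-1.144, 1.303, -1.307]
ft_force: [-0.2, 0.2, -2.8]
gripper_width: 55.9
```

```bash
python3 - <<'E'
from h import *
s,im=snap("wrist","w21");print(s["time"],s["ft_force"],s["gripper_width"])
plan([553.5,-269.0,54.6],-97.5,1)
c=np.clip(im[60:330,120:400].astype(float)*1.5,0,255).astype(np.uint8)
cv2.imwrite("pics/w21z.png",cv2.resize(c,None,fx=2.2,fy=2.2,interpolation=cv2.INTER_NEAREST))
E
```

```text
21.15 [-0.1585  0.2373 -2.7987] 55.8775787920653
from [ 554.0767 -268.4473   68.0523] q [ 0.7094  0.4782 -0.4233  1.643   0.2187  1.0653 -1.4801] dist/row 13.475992171043213 rot/row 0.12803031839636425
{"tx":0.0006, "ty":0.0135, "tz":-0.0005, "rx":-0.0018, "ry":-0.0005, "rz":0.0012, "grip":1},
```

View pics/w21z.png

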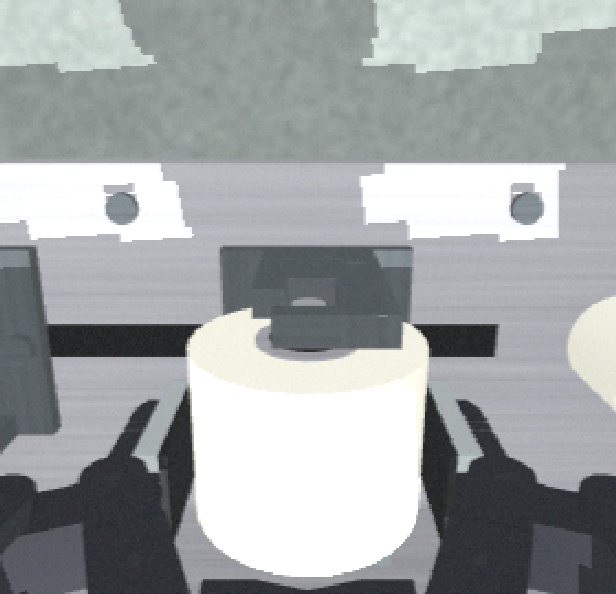

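{"api": "arm_command", "payload": {"deltas": [{"tx":0.0008,"ty":0.004,"tz":-0.0005,"rx":0,"ry":0,"rz":0,"grip":0.4},{"tx":0,"ty":0.004,"tz":0,"rx":0,"ry":0,"rz":0,"grip":0.4},{"tx":0,"ty":0,"tz":0,"rx":0,"ry":0,"rz":0,"grip":0.4}]}}

```text
time: 21.58
ee_pos: [553.4, -268.9, 59.3]
orientation: [-1.144, 1.303, -1.307]
ft_force: [0.5, 0.6, -1.9]
gripper_width: 55.9
```

```bash
python3 - <<'E'
from h import *
s=arm.get_state();print(s["time"],s["ft_force"],s["gripper_width"])
plan([553.5,-269.0,54.6],-97.5,1)
E
```

```text
21.575 [ 0.481   0.5509 -1.8589] 55.887063901597045
from [ 553.3858 -268.8884   59.2673] q [ 0.7087  0.4877 -0.4208  1.6501  0.2233  1.0498 -1.482 ] dist/row 4.67005436088695 rot/row 0.10417474123350277
{"tx":0.0001, "ty":0.0047, "tz":0.0001, "rx":-0.0015, "ry":-0.0002, "rz":0.0010, "grip":1},
```

Axle is ~5 mm above the bottom, between lip and back; no contact.

{"api": "arm_command", "payload": {"deltas": [{"tx":0,"ty":0.002,"tz":0,"rx":0,"ry":0,"rz":0,"grip":0.4},{"tx":0,"ty":0.0015,"tz":0,"rx":0,"ry":0,"rz":0,"grip":0.4},{"tx":0,"ty":0.001,"tz":0,"rx":0,"ry":0,"rz":0,"grip":0.4},{"tx":0,"ty":0,"tz":0,"rx":0,"ry":0,"rz":0,"grip":0.4}]}}

```text
time: 22.08
ee_pos: [553.5, -268.8, 54.5]
orientation: [-1.144, 1.303, -1.307]
ft_force: [-0.1, -0.3, -2.2]
gripper_width: 55.9
```

```bash
python3 - <<'E'
from h import *
s,im=snap("wrist","w22");print(s["time"],s["ee_pos"],s["ft_force"],s["gripper_width"])
c=np.clip(im[60:330,120:400].astype(float)*1.5,0,255).astype(np.uint8)
cv2.imwrite("pics/w22z.png",cv2.resize(c,None,fx=2.2,fy=2.2,interpolation=cv2.INTER_NEAREST))
E
```

```text
22.075 [ 553.5255 -268.8314   54.5471] [-0.095  -0.3429 -2.1879] 55.920429490804395
```

View pics/w22z.png

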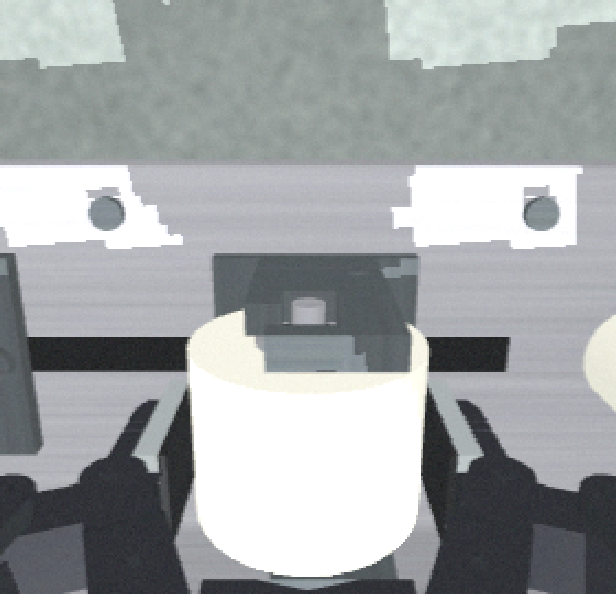

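{"api": "arm_command", "payload": {"deltas": [{"tx":0,"ty":0.001,"tz":0,"rx":0,"ry":0,"rz":0,"grip":0.4},{"tx":0,"ty":0.001,"tz":0,"rx":0,"ry":0,"rz":0,"grip":0.4},{"tx":0,"ty":0,"tz":0,"rx":0,"ry":0,"rz":0,"grip":0.4}]}}

```text
time: 22.5
ee_pos: [553.7, -269.0, 54.5]
orientation: [-1.144, 1.303, -1.308]
ft_force: [-0.4, 0.8, -2.7]
gripper_width: 56.2
```

{"api": "arm_command", "payload": {"deltas": [{"tx":0,"ty":0.002,"tz":0,"rx":0,"ry":0,"rz":0,"grip":0.4},{"tx":0,"ty":0.001,"tz":0,"rx":0,"ry":0,"rz":0,"grip":0.4}]}}

```text
time: 22.75
ee_pos: [554.0, -269.1, 54.1]
orientation: [-1.145, 1.302, -1.309]
ft_force: [-7.4, 2.7, 10.1]
gripper_width: 56.0
```

```bash
python3 - <<'E'
from h import *
s,im=snap("wrist","w23");print(s["time"],s["ee_pos"],s["ft_force"],s["gripper_width"])
c=np.clip(im[60:330,120:400].astype(float)*1.5,0,255).astype(np.uint8)
cv2.imwrite("pics/w23z.png",cv2.resize(c,None,fx=2.2,fy=2.2,interpolation=cv2.INTER_NEAREST))
E
```

```text
22.75 [ 554.0114 -269.077    54.0684] [-7.382   2.7104 10.0545] 56.027907866915925
```

View pics/w23z.png

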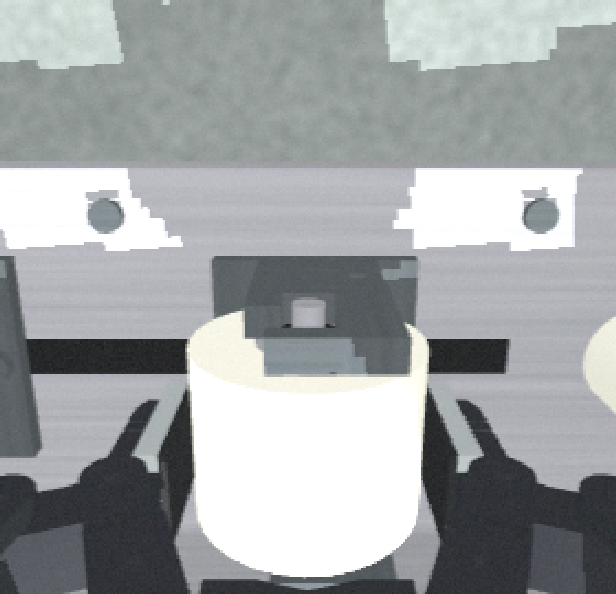

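{"api": "arm_command", "payload": {"deltas": [{"tx":0,"ty":-0.0005,"tz":0,"rx":0,"ry":0,"rz":0,"grip":0.68},{"tx":0,"ty":0,"tz":0,"rx":0,"ry":0,"rz":0,"grip":0.75},{"tx":0,"ty":0,"tz":0,"rx":0,"ry":0,"rz":0,"grip":0.9},{"tx":0,"ty":0,"tz":0,"rx":0,"ry":0,"rz":0,"grip":0.9},{"tx":0,"ty":0,"tz":0,"rx":0,"ry":0,"rz":0,"grip":0.9}], "force": 20}}

```text
time: 23.42
ee_pos: [554.7, -269.3, 54.6]
orientation: [-1.144, 1.3, -1.31]
ft_force: [0.3, -0.0, -0.1]
gripper_width: 76.9
```

```bash
python3 - <<'E'
from h import *
s,im=snap("wrist","w24");print(s["time"],s["ee_pos"],s["ft_force"],s["gripper_width"])
c=np.clip(im[60:330,120:400].astype(float)*1.5,0,255).astype(np.uint8)
cv2.imwrite("pics/w24z.png",cv2.resize(c,None,fx=2.2,fy=2.2,interpolation=cv2.INTER_NEAREST))
E
```

```text
23.425 [ 554.7476 -269.3491   54.6265] [ 0.3483 -0.0493 -0.074 ] 76.90740334697446
```

View pics/w24z.png

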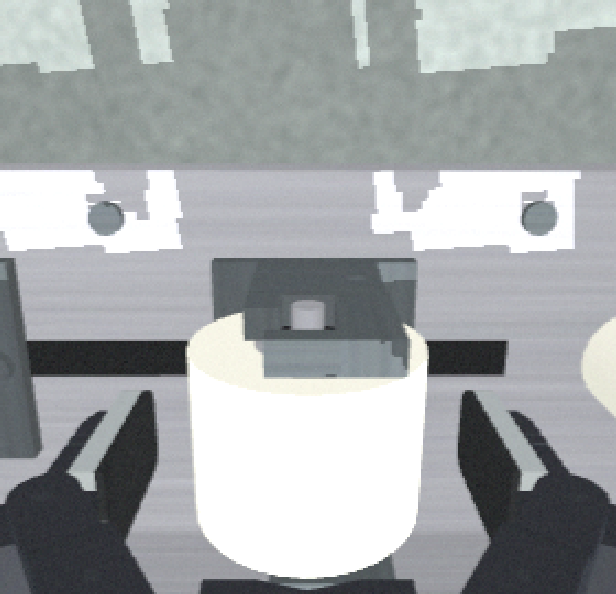

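Released and resting in the throat, with both fingers clear. Retract straight up.

{"api": "arm_command", "payload": {"deltas": [{"tx":0,"ty":-0.015,"tz":0,"rx":0,"ry":0,"rz":0,"grip":0.95},{"tx":0,"ty":-0.025,"tz":0,"rx":0,"ry":0,"rz":0,"grip":0.95},{"tx":0,"ty":-0.03,"tz":0,"rx":0,"ry":0,"rz":0,"grip":0.95},{"tx":0,"ty":-0.04,"tz":0,"rx":0,"ry":0,"rz":0,"grip":0.95},{"tx":0,"ty":-0.03,"tz":-0.03,"rx":0,"ry":0,"rz":0,"grip":0.95},{"tx":0,"ty":0,"tz":-0.03,"rx":0,"ry":0,"rz":0,"grip":0.95},{"tx":0,"ty":0,"tz":0,"rx":0,"ry":0,"rz":0,"grip":0.95},{"tx":0,"ty":0,"tz":0,"rx":0,"ry":0,"rz":0,"grip":0.95}]}}

```text
time: 24.48
ee_pos: [494.9, -260.4, 206.9]
orientation: [-1.142, 1.293, -1.314]
ft_force: [-0.4, 0.3, -0.7]
gripper_width: 81.3
```

```bash
python3 - <<'E'
from h import *
s,im=snap("wrist","w25");print(s["time"],s["ee_pos"],s["ft_force"],s["gripper_width"])
np.save("w25.npy",s,allow_pickle=True)
cv2.imwrite("pics/w25z.png",cv2.resize(np.clip(im[80:230,170:350].astype(float)*1.3,0,255).astype(np.uint8),None,fx=4,fy=4,interpolation=cv2.INTER_NEAREST))
_,a=snap("side","s25");_,b=snap("top","t25")
cv2.imwrite("pics/s25z.png",cv2.resize(a[70:200,180:340],None,fx=4.4,fy=4.4,interpolation=cv2.INTER_CUBIC))
E
```

```text
24.475 [ 494.9375 -260.4245  206.9386] [-0.3525  0.3252 -0.7075] 81.31368710254328
```

View pics/w25z.png

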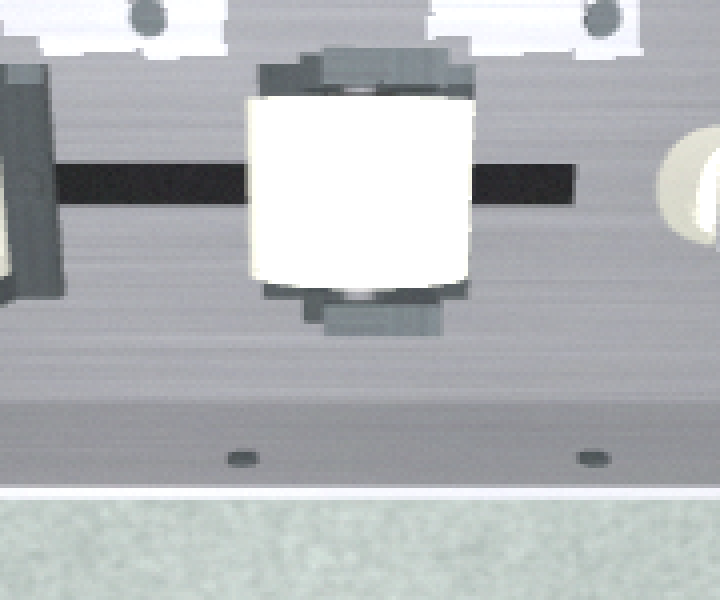

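View pics/s25z.png

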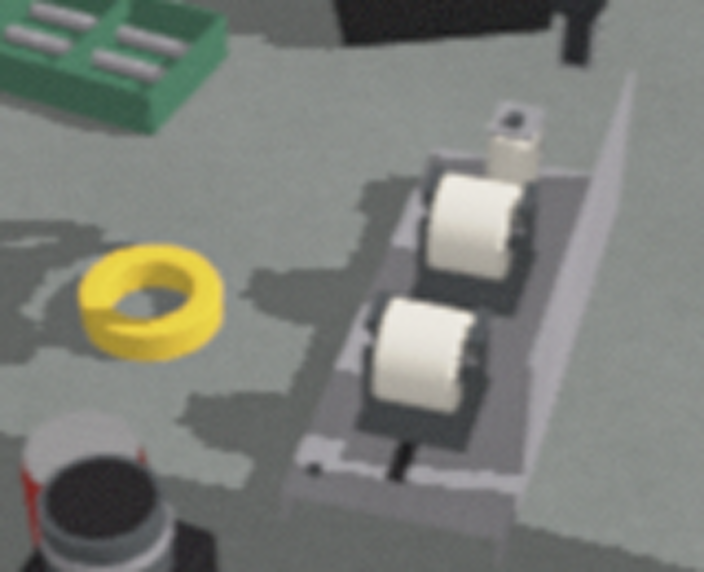

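View pics/t25.png

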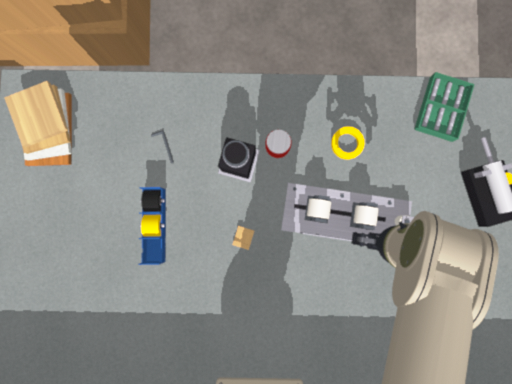

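```bash
python3 - <<'E'
from h import *
s=np.load("w25.npy",allow_pickle=True).item()
f=lambda u,v:(u/4+170-.5,v/4+80-.5)
seat=np.array([553.3,-270.2]);a=np.radians(-97.5);x=np.array([np.cos(a),np.sin(a)]);y=np.array([-x[1],x[0]])
loc=lambda uv,z:(lambda p:np.array([(p-seat)@x,(p-seat)@y]))(plane("wrist",f(*uv),z,s)[:2])
print("body far/near top",loc((360,97),97),loc((360,290),97))
print("flanks",loc((246,190),68),loc((473,190),68))
print("near jaw",loc((323,303),94),loc((443,335),94),"far jaw",loc((322,84),94),loc((448,48),94))
a=cv2.imread("pics/top0.png").astype(int);b=cv2.imread("pics/t25.png").astype(int)
hs=lambda im,lo,hi:np.argwhere(cv2.inRange(cv2.cvtColor(im.astype(np.uint8),cv2.COLOR_BGR2HSV),lo,hi)[:, :400]>0).mean(0)
print("yellow",hs(a,(22,150,120),(32,255,255)),hs(b,(22,150,120),(32,255,255)));print("red",hs(a,(0,180,80),(6,255,255)),hs(b,(0,180,80),(6,255,255)))
E
```

```text
body far/near top [-0.3486 22.8661] [ -0.2882 -21.3279]
flanks [-29.859    0.6215] [29.4415  0.6634]
near jaw [ -9.3167 -24.9324] [ 20.2573 -32.8543] far jaw [-9.1134 25.7958] [19.8305 33.6426]
yellow [176.0053 267.7808] [175.4354 268.9312]
red [153.74 275.8 ] [153.6078 275.7843]
```

```bash
python3 -c "
from h import *
print(arm.job_done()); print(arm.get_state()['time'])"
```

```text
the job is handed in; nothing more can be done
None
the job is handed in; nothing more can be done
```

The white roller is hanging in the empty fork, and I handed the job in at about 24.6 s of the 54 s allowed. The hand-in reports no verdict, so what follows rests on my own checks.

I took the roller by its axle ends and lifted it from the rack until its axle was about 150 mm up. I set it on the cradle and took it again across its body. Then I brought the axle in through both mouths and let it down until the wrist felt about 10 N of contact. After that I let go and drew the arm back.

**Last checks**
- **Roller position:** the last wrist picture puts the roller about −0.3 mm from the seat along the entering direction and +0.7 mm along the axle. It looks square between the plates. It sits at about seat height, judged from the height at contact and the look of the roller.
- **Other things:** the fitted, black and yellow rollers, the coil, the tin and the key all look unmoved in the before-and-after pictures. The tin's red mask moved less than 0.2 px. The combined mask for the yellow roller and coil shifted about 1 px, which I put down to changed shadows.
- **Robot:** the gripper is clear of everything, and the wrist force was below 1 N after backing off.

**What disagreed**
- **Fingertips:** they stood roughly 20 mm farther back than the stated 22 mm ahead of the TCP. I therefore set the grasp heights from the pictures and lowered the gripper in small steps.
- **Opening reading:** the gripper showed 56 to 60 mm when holding 58 and 63 mm, so it reads about 2 to 4 mm low.
- **Wrist camera:** it was off sideways by about 1 mm, which I corrected for at the fork.

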